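Tag out the balancing stand and hold the rotor heavy side down

ROBOT

A 6-joint arm with a two-finger parallel gripper is mounted at the origin on the work surface. World frame = base frame: x ahead of the robot, y to its left, z up, the work surface at z = 0. Lengths are in m, angles in rad, forces in N, time in s.
With the tool pointing down it reaches from about 0.4 to 0.825 m from the base axis. Payload 7 kg.
Tool frame: the origin (TCP) lies midway between the tips of the shut fingers; the grasp point (between the pads) lies 19 mm behind it; z points along the fingers, y is the line along which they close (so a half turn about z gives the same grasp; the last joint's range is limited). The gripper opens to 88 mm and grips with 3 to 60 N. Pads are 19 mm wide; open, the fingers measure 130 mm over their backs; the gripper's body (78 mm by 193 mm) begins 47 mm behind the grasp point.
Start: joints at [-1.001, 0.359, 0.012, 0, -1.224, -0.288], TCP at [0.188, -0.648, 0.227] pointing down, gripper open.
Joint ranges: [-3.07, 3.07], [-1.43, 2.12], [-1.02, 1.25], [-3.03, 1.67], [-3.05, -0], [-3.03, 3.03]. Speed limits (rad/s): [2.39, 2.39, 3.01, 3.14, 3.14, 3.14].

INTERFACE

Orientations are given as [roll, pitch, yaw] about the fixed x, y, z axes, in that order (R = Rz(yaw) Ry(pitch) Rx(roll)).
In Python, from station import get_state, grab_frame, calibration, job_done, boxes_of, regions_of, spot_point gives the robot as it stands. The module is installed in compiled form; this text tells all that it offers.
- The arm moves only by the tool arm_command, never from a script. Its argument "commands" is a list of rows, each an object of numbers: "tx", "ty", "tz": the shift along the tool's x, y, z each as a share of 25 cm, from -1 to 1; "twist": the turn about the tool's z as a share of 180 degrees, from -1 to 1. A call has exactly 8 rows; each row is the pose to reach, as a shift and turn from the pose commanded when the call began, along the tool's axes at that moment, turning the shorter way round; what a row does not reach only later rows make up. A row lasts 1/12 s, in which the tool goes at most 41.7 mm and 7.16 degrees, less where a joint would pass 70% of its speed; a pose out of reach is approached as far as the arm can. A call with a number of a shift or a turn outside -1 to 1 is refused whole. A call with a gripper value outside its range is refused whole. "claw" is the opening, from 0 (shut) to 1 (fully open), set as the call begins (left out, the last holds). The fingers move at their own pace and stop on an object; "grip_force" is the grip in N (left out, the last holds). Time passes only in rows, so rows that repeat a pose let the fingers close, or fill a call up. It gives the time, the measured TCP pose, the force, the opening and the grip force at its end, in the units of the state.
- get_state(): the state, without advancing time (a new reading comes with each control period).
- grab_frame(name): name is "scene" or "top" or "wrist"; returns the picture (480x640x3 uint8, red, green, blue); there is no depth.
- calibration(name): a dict with "camera_matrix" (3x3 intrinsics, pixels), "k1" (the pictures are not rectified: a ray, as slopes to the right and down, at radius r is drawn at 1 + k1 r^2 times it, then the intrinsics apply), "extrinsics" (4x4, takes a point from camera to world coordinates). Camera axes: x right, y down, z forward; pixel columns grow to the right and rows downward; lengths in m; the calibration is good to about 2 mm. A picture is of the moment at which its call begins: read the wrist's pose just before it. calibration takes no time and is no camera call; for the wrist camera it gives the pose at the moment of the call.
- job_done(): hands the job in; it is judged then, once.
Trained networks look in the newest picture that a camera, given by its name, has taken for a name from the list of things; names that differ only in an ending like _2 or _b are one class to them, and where a whole thing is asked for, a point or a joint stands for the part that bears it (a point fixed in the world has none). Each returns a list of dicts, best first, with "score" (0 to 1); they miss things now and then, are a little off and sometimes report something else, mostly with a low value. They report only what shows in the picture. A call takes as long as a camera call. They do not tell look-alikes from the thing itself.
- boxes_of(query, camera): "rect" ([left, top, right, bottom] in pixels, round what is visible of it).
- regions_of(query, camera): "region" (480x640 bool, what is visible of it) and "rect" ([left, top, right, bottom] in pixels, round what is visible of it).
- spot_point(query, camera): "uv" ([column, row] in pixels: a listed point, or the origin of a listed thing).
The state is a dict: "t": time; "q": joint angles; "qd": joint speeds; "joint_efforts": joint torques, N m; "eef_pos": TCP position; "ee_rot": TCP orientation; "force": force on the tool from outside, world axes, zero at the start; "moment": the same for the moment, N m; "width": finger opening in m; "gripper_force": force on a finger pad.
Only numpy, scipy, OpenCV 4.12 (cv2) and the standard library are available. Lean on these libraries where they do the work, as an engineer would, in place of code of your own. Each camera call takes 0.05 s, during which the arm holds its last target. There are 200 camera calls.

TASK

Take the lock-out tag off its parking bar, hook it over the long rail about a hand's width to either side of the black band, slide it along the rail until it hangs centred on the band, and let go of it. Only then take the rotor by its grip bar, turn it to and fro to feel which side is heavy (it looks alike all round and its stiff spindle stays where it is left), and turn it until the heavy side is straight down. Finish while holding: still gripping the bar with the rotor kept still there, the spool, tub and tape roll left alone.

Things in the scene. Friction and masses are not known exactly. Their poses are not given: they have to be found in the camera images.
- tag: Lock-out tag, 120 g: steel hook, black grip block on top, white plate below. Origin: middle of the flat underside of the hook's top strip, which rests on the top of a 12 mm bar, so it lies on top of the bar it hangs on. z up, y along the bar, plate faces -x (the hook's closed front). The hook is 14 mm wide along y; top strip from x -16 to +14 mm, 6 mm thick. It swings on its bar.
- tag_block (a point): Grip point in the black block on top of the tag, at (+2, 0, +34) mm from the tag's origin. The block is 18 mm (x) by 12 mm (y), from 6 to 48 mm above the origin: pinch it across y, from above.
- tag_lip (a point): Lower end of the hook's short rear lip, at (+12.5, 0, -12) mm from the tag's origin; lip 3 mm thick. To take the tag off a bar or put it on, raise its origin 12 to 32 mm (best 22) above the bar's top: the lip then passes over the bar and the foot below it. Off is towards the tag's -x (back off 50 mm or more), on is towards +x, then lower.
- tag_plate (a point): Centre of the white plate, 60 mm wide, 70 mm high, 4 mm thick, at (+2, 0, -82) mm from the tag's origin; it ends 117 mm below the origin. A front leg (x -16 to -12 mm, down to z -49) and a foot (top at z -45 mm, x -16 to +4) join it to the hook, so the bar lies between lip and foot.
- park: Parking bar on two posts, where the tag hangs at the start: steel bar, 12 mm thick, 150 mm long along its y, top at z = 140 mm over the bench; origin on the bench below the bar's middle.
- rail: Long rail on two posts: steel bar, 12 mm thick, 360 mm long along its y, top at z = 180 mm over the bench; posts (16 mm thick) at the two ends; origin on the bench below the bar's middle. The tag goes on from its -x side with the plate facing -x. Keep the tag within 130 mm of the middle (the plate would meet a post).
- band: Black band round the long rail, 26 mm long: the mark. Origin at its centre on the rail's axis, y along the rail. The 14 mm wide hook hangs centred over it, leaving black showing on both sides.
- stand: Fixed aluminium stand, origin on the bench. The spindle starts 130 mm above the origin and leans towards -x, 30 degrees from vertical: along (-sin 30, 0, cos 30) in this frame. The heavy side is straight down when it is at the low point of the inclined rotor, in the vertical plane through the spindle, on the -x side.
- rotor_grip (a point): Point on the spindle's axis where the pads' centre goes, 56 mm along the spindle. The aluminium grip bar is 60 mm long (this frame's x, turning with the rotor), 14 mm thick (this frame's y, the way to pinch it), from the rotor's face (26 mm below this point along the axis) to 16 mm above it. z is the spindle's axis, out of the face: come in along it.
- rotor_rim (a point): Point on the face of the dark drum rotor (150 mm across, 30 mm thick), 70 mm off the axis in line with the grip bar; up the slope when the joint reads 0. Not the heavy side. Hidden in the drum, in an unknown direction, is a 0.43 to 0.67 kg slug, 47 mm off the axis: 0.10 to 0.16 N m at most about the spindle.
- rotor (a joint): Angle of the rotor (rad), positive anticlockwise looking at its face; at 0 the grip bar points straight up and down the slope. Starts within 0.5 of 0; turns on through many turns. Dry friction 0.22 N m, more than the slug's moment, so it stays where left. Half the sum of the moments felt when turning both ways past the same angle is the slug's share.
- spool: Solder spool, 68 mm across, 52 mm high, origin under its centre. Leave alone.
- tub: White lidded tub, 72 mm across, 70 mm high, origin under its centre. Leave alone.
- tape: Roll of tape lying flat, 90 mm across, 18 mm high, origin under its centre. Leave alone.
Not all that is in view belongs to the job. Of the things that look like the tag, the larger one is meant.

How it is judged:
By the outcome, as a careful person would: the job done as asked, in the order asked, and still so for the second after the job is handed in, while the arm keeps its last pose, push and grip.
It also fails if it takes over 72 s, if anything falls off the work surface, if the arm or the gripper's body presses on something with over 40 N, if the wrist force passes 120 N, or if a joint passes its speed limit or range.

## Working session

There is one attempt and no reset: what is moved stays moved. The work goes in short steps, Python scripts to look and compute and a tool call to move; the robot and the scene stay as the last step left them, time stands still between calls to the robot, and variables do not carry over. Pictures are saved under pics/ and viewed, at most 10 in all, crops included, and the job is handed in when it is done.

Besides the shell and the picture viewer there is one more tool, called after ">>>" as name(argument=value, ...), one argument or row to a line, values as JSON. arm_command: Moves the arm, as the interface text tells. Shift numbers are shares of 25 cm and turn numbers shares of 180 degrees, none past 1 either way. Its arguments: {"type":"object","properties":{"commands":{"type":"array"},"claw":{"type":"number"},"grip_force":{"type":"number"}},"required":["commands"]}

```bash
mkdir -p pics; cat > h.py <<'E'
import numpy as np, cv2
from scipy.spatial.transform import Rotation as R
from station import *
def ray(cam,uv,c=None):
    c=c or calibration(cam); K=np.array(c["camera_matrix"]); T=np.array(c["extrinsics"])
    d=np.array([(uv[0]-K[0,2])/K[0,0],(uv[1]-K[1,2])/K[1,1]]); p=d.copy()
    for _ in range(20): p=d/(1+c["k1"]*(p@p))
    v=T[:3,:3]@np.array([p[0],p[1],1]); return T[:3,3],v/np.linalg.norm(v)
def atz(cam,uv,z,c=None):
    o,v=ray(cam,uv,c); return o+v*(z-o[2])/v[2]
def proj(cam,X,c=None):
    c=c or calibration(cam); K=np.array(c["camera_matrix"]); T=np.array(c["extrinsics"])
    p=T[:3,:3].T@(np.array(X)-T[:3,3]); p=p[:2]/p[2]; p=p*(1+c["k1"]*(p@p))
    return K[:2,:2]@p+K[:2,2]
def tri(rs):
    A=np.zeros((3,3));b=np.zeros(3)
    for o,v in rs:
        M=np.eye(3)-np.outer(v,v);A+=M;b+=M@o
    return np.linalg.solve(A,b)
def st():
    s=get_state(); print({k:np.round(s[k],4).tolist() for k in s})
    return s
E
python3 - <<'E'
from h import *
st()
for c in ["scene","top"]:
    f=grab_frame(c); cv2.imwrite(f"pics/{c}0.png",f[:,:,::-1])
    k=calibration(c);print(c,np.round(k["extrinsics"],3).tolist(),np.round(k["camera_matrix"],1).tolist(),k["k1"])
    for q in ["tag","tag_block","tag_lip","tag_plate","park","rail","band","stand","rotor_grip","rotor_rim","spool","tub","tape"]:
        print(c,q,[(round(d["score"],2),np.round(d["uv"],1).tolist()) for d in spot_point(q,c)])
E
```

```text
{'t': 0.0, 'q': [-1.0009, 0.3594, 0.011, -0.0004, -1.2241, -0.2881], 'qd': [0.0016, -0.0006, 0.0004, 0.0001, 0.0014, 0.0009], 'joint_efforts': [0.0005, -58.2722, 29.3038, 6.9971, 0.0067, -0.0001], 'eef_pos': [0.1875, -0.6479, 0.2256], 'ee_rot': [3.1399, -0.0001, -2.8599], 'force': [-0.1014, 0.073, 0.9788], 'moment': [-0.013, -0.0124, -0.0017], 'gripper_force': 0.0, 'width': 0.0875}
scene [[-0.493, 0.616, -0.615, 1.172], [0.87, 0.361, -0.336, 0.38], [0.015, -0.7, -0.714, 0.924], [0.0, 0.0, 0.0, 1.0]] [[564.2, 0.0, 313.0], [0.0, 564.2, 237.2], [0.0, 0.0, 1.0]] -0.10808262923041852
scene tag [(0.63, [224.6, 180.9]), (0.57, [290.9, 194.0])]
scene tag_block [(0.95, [217.6, 172.7]), (0.73, [221.2, 189.1]), (0.6, [285.0, 190.4])]
scene tag_lip [(0.66, [294.1, 200.2]), (0.55, [220.4, 190.6])]
scene tag_plate [(0.92, [224.4, 206.1]), (0.61, [302.5, 214.0])]
scene park []
scene rail [(0.43, [222.9, 188.4])]
scene band [(0.57, [237.2, 240.3])]
scene stand [(0.63, [391.5, 355.2])]
scene rotor_grip [(0.82, [400.5, 284.3]), (0.15, [239.9, 236.9])]
scene rotor_rim [(0.95, [418.0, 317.9])]
scene spo
[... 215 characters left out ...]
 1.0]] [[437.1, 0.0, 322.0], [0.0, 437.1, 239.7], [0.0, 0.0, 1.0]] -0.013280337152729157
top tag [(0.58, [453.7, 261.1]), (0.31, [364.1, 176.6])]
top tag_block [(0.82, [410.4, 346.5]), (0.31, [435.6, 262.2])]
top tag_lip [(0.69, [397.5, 337.7]), (0.64, [448.3, 253.2])]
top tag_plate [(0.89, [374.6, 325.0]), (0.64, [455.3, 261.3])]
top park [(0.88, [436.2, 260.3])]
top rail []
top band [(0.66, [446.5, 257.4]), (0.46, [368.4, 174.6]), (0.17, [454.5, 259.9])]
top stand [(0.95, [203.1, 206.2])]
top rotor_grip [(0.76, [186.8, 205.3]), (0.43, [444.7, 254.2])]
top rotor_rim [(0.63, [157.5, 169.9])]
top spool [(0.86, [329.2, 267.9])]
top tub [(0.77, [273.1, 143.9])]
top tape [(0.76, [153.3, 304.3])]
```

View pics/scene0.png

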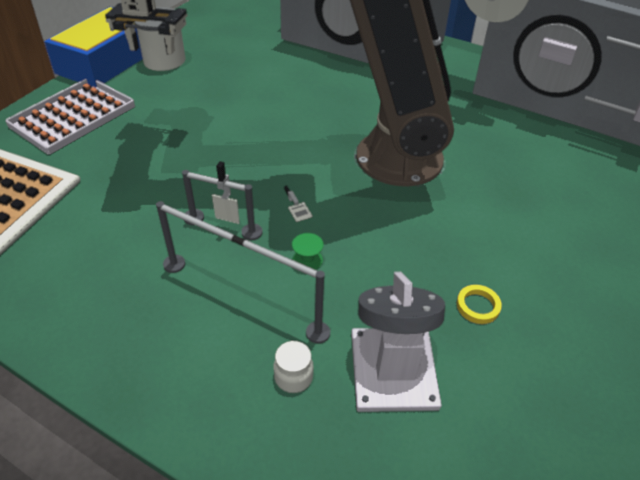

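View pics/top0.png

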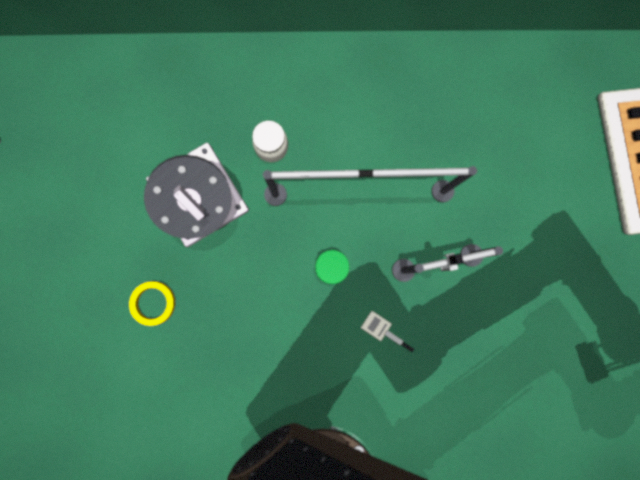

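The scene picture shows the tag hanging on the parking bar (block at about 221,170; plate at 226,208), the rail running from (160,206) to (320,273) with its band at (237,240), and the rotor at (400,300). The small look-alike lies on the bench at (297,205). In the top view the rail runs from (268,175) to (473,171), with its band at (366,174).

```bash
python3 - <<'E'
from h import *
for n,uv,z in [("rail L",(268,175),.175),("rail R",(473,171),.175),("band",(366,174),.18),("parkL",(418,269),.137),("parkR",(498,250),.137),("tag",(453,260),.146)]:
    print(n,np.round(atz("top",uv,z),3))
for n,uv,z in [("rail L",(160,206),.175),("rail R",(320,273),.175),("band",(237.5,240),.175),("parkL",(184,175),.137),("parkR",(251,187),.137)]:
    print("s",n,np.round(atz("scene",uv,z),3))
print("block",tri([ray("scene",(221,167)),ray("top",(455,261))]))
print("grip",tri([ray("scene",(400.5,284.3)),ray("top",(186.8,205.3))]))
print("rim",tri([ray("scene",(418,318)),ray("top",(157.5,169.9))]))
print("stand",atz("scene",(391.5,355.2),0),atz("top",(203,206.2),0))
a=cv2.imread("pics/scene0.png")[150:250,170:270];b=cv2.imread("pics/top0.png")[230:290,390:510]
cv2.imwrite("pics/c1.png",np.hstack([cv2.resize(a,(400,400),interpolation=2),cv2.resize(b,(400,200),interpolation=2).repeat(2,0)]))
E
```

```text
rail L [0.603 0.084 0.175]
rail R [ 0.604 -0.277  0.175]
band [ 0.601 -0.086  0.18 ]
parkL [ 0.434 -0.181  0.137]
parkR [ 0.466 -0.33   0.137]
tag [ 0.449 -0.243  0.146]
s rail L [ 0.604 -0.275  0.175]
s rail R [0.597 0.082 0.175]
s band [ 0.603 -0.089  0.175]
s parkL [ 0.471 -0.329  0.137]
s parkR [ 0.43  -0.179  0.137]
block [ 0.44673687 -0.23780566  0.17836729]
grip [0.55268453 0.21945853 0.18179417]
rim [0.61193999 0.27093183 0.18924784]
stand [0.57562958 0.23212943 0.        ] [0.58161581 0.23967519 0.        ]
```

View pics/c1.png

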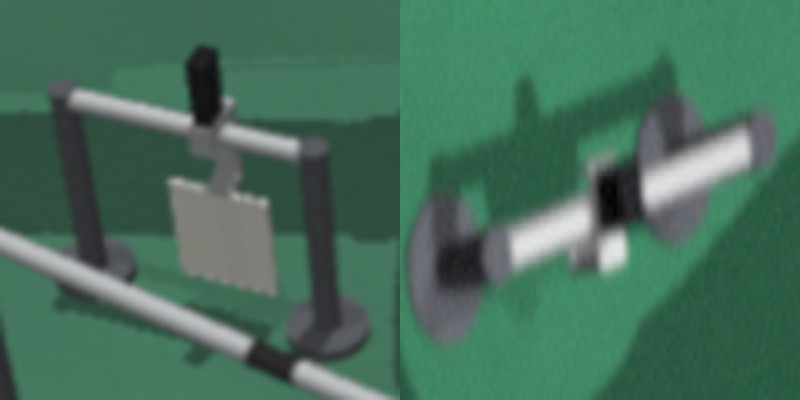

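The crop shows the hook's short lip on the +x side, facing the scene camera, and the plate and front leg on the robot's side. So the tag's +x points away from the robot, at a yaw of about 0.24.

```bash
cat >> h.py <<'E'
def go(X,yaw,base=None):
    """shares for TCP target X and tool yaw, from present (or given) pose"""
    s=get_state(); p,r=base or (s["eef_pos"],s["ee_rot"])
    d=R.from_euler("xyz",[np.pi,0,r[2]]).as_matrix().T@(np.array(X)-np.array(p))/.25
    t=-(yaw-r[2]+np.pi)%(2*np.pi)
    t=((-(yaw-r[2])+np.pi)%(2*np.pi)-np.pi)/np.pi
    print("tx %.3f ty %.3f tz %.3f twist %.4f"%(*d,t)); return d,t
E
python3 - <<'E'
from h import *
c=calibration("wrist");T=np.array(c["extrinsics"]);s=get_state()
Rt=R.from_euler("xyz",s["ee_rot"]).as_matrix()
print(Rt.T@(T[:3,3]-s["eef_pos"]),Rt.T@T[:3,:3],c["camera_matrix"])
go([.43,-.245,.30],.236-np.pi)
E
```

```text
[ 0.08355735  0.00100761 -0.15823016] [[-3.96730583e-05 -9.51909626e-01 -3.06378953e-01]
 [ 9.99999886e-01  1.07948665e-04 -4.64883196e-04]
 [ 4.75599988e-04 -3.06378937e-01  9.51909513e-01]] [[366.05764452   0.         317.17514079]
 [  0.         366.05764452 234.73386507]
 [  0.           0.           1.        ]]
tx -1.380 ty 1.280 tz -0.294 twist 0.0146
```

>>> arm_command(
  commands=[
    {"tx": -0.15, "ty": 0.1, "tz": -0.1},
    {"tx": -0.3, "ty": 0.25, "tz": -0.2},
    {"tx": -0.45, "ty": 0.4, "tz": -0.29},
    {"tx": -0.58, "ty": 0.52, "tz": -0.29},
    {"tx": -0.7, "ty": 0.64, "tz": -0.29},
    {"tx": -0.82, "ty": 0.76, "tz": -0.29},
    {"tx": -0.94, "ty": 0.88, "tz": -0.29},
    {"tx": -1.0, "ty": 0.95, "tz": -0.29, "twist": 0.015},
  ],
  claw=0.6,
)

```text
invalid input
```

>>> arm_command(
  commands=[
    {"tx": -0.1, "ty": 0.1},
    {"tx": -0.2, "ty": 0.2},
    {"tx": -0.3, "ty": 0.27},
    {"tx": -0.36, "ty": 0.31},
    {"tx": -0.38, "ty": 0.33},
    {"tx": -0.38, "ty": 0.33},
    {"tx": -0.38, "ty": 0.33},
    {"tx": -0.38, "ty": 0.33},
  ],
)

```text
invalid input
```

```bash
python3 - <<'E'
from h import *
st()
c=calibration("wrist");f=grab_frame("wrist");cv2.imwrite("pics/w1.png",f[:,:,::-1])
for q,z in [("tag_block",.174),("tag_block",.188),("tag",.14),("tag_plate",.06),("tag_lip",.13)]:
    print(q,[(round(d["score"],2),np.round(d["uv"],1).tolist(),np.round(atz("wrist",d["uv"],z,c),4).tolist()) for d in spot_point(q,"wrist")])
E
```

```text
{'t': 1.4, 'q': [-1.0009, 0.3586, 0.0119, 0.0, -1.2241, -0.2881], 'qd': [-0.001, 0.0006, 0.0015, -0.0003, 0.0004, -0.0009], 'joint_efforts': [-0.0017, -58.2375, 29.329, 7.0025, 0.0125, -0.0], 'eef_pos': [0.1877, -0.6484, 0.2266], 'ee_rot': [-3.1416, -0.0, -2.8598], 'force': [0.0244, 0.61, -0.6776], 'moment': [-0.0096, -0.0259, 0.0291], 'gripper_force': 0.0, 'width': 0.0877}
tag_block []
tag_block []
tag []
tag_plate []
tag_lip []
```

View pics/w1.png

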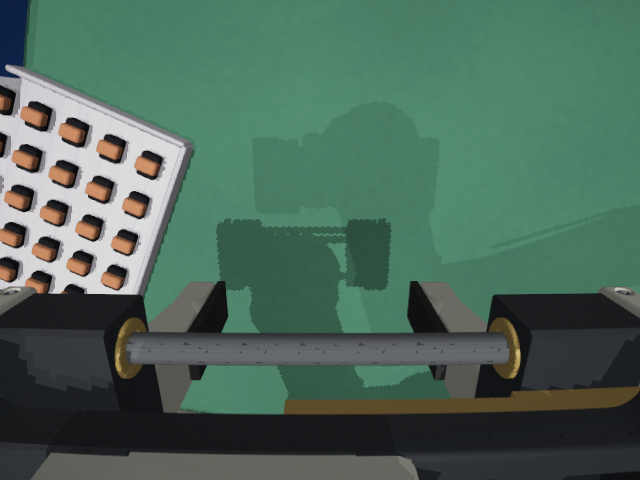

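The move was refused, probably because some rows left out keys. The picture is the wrist view from the start pose: the fingers frame the lower half and the tag isn't in sight.

>>> arm_command(
  commands=[
    {"tx": -0.15, "ty": 0.1, "tz": -0.1, "twist": 0},
    {"tx": -0.3, "ty": 0.25, "tz": -0.2, "twist": 0},
    {"tx": -0.45, "ty": 0.4, "tz": -0.29, "twist": 0},
    {"tx": -0.58, "ty": 0.52, "tz": -0.29, "twist": 0},
    {"tx": -0.7, "ty": 0.64, "tz": -0.29, "twist": 0},
    {"tx": -0.82, "ty": 0.76, "tz": -0.29, "twist": 0},
    {"tx": -0.94, "ty": 0.88, "tz": -0.29, "twist": 0.01},
    {"tx": -1.0, "ty": 0.95, "tz": -0.29, "twist": 0.015},
  ],
  claw=0.6,
)

```text
t: 2.37
eef_pos: [0.3503, -0.3723, 0.2991]
ee_rot: [-3.141, 0.001, -2.909]
force: [1.0, -0.1, -0.6]
width: 0.0527
gripper_force: 0.0
```

>>> arm_command(
  commands=[
    {"tx": -0.1, "ty": 0.1, "tz": 0, "twist": 0},
    {"tx": -0.2, "ty": 0.2, "tz": 0, "twist": 0},
    {"tx": -0.3, "ty": 0.27, "tz": 0, "twist": 0},
    {"tx": -0.36, "ty": 0.31, "tz": 0, "twist": 0},
    {"tx": -0.38, "ty": 0.33, "tz": 0, "twist": 0},
    {"tx": -0.38, "ty": 0.33, "tz": 0, "twist": 0},
    {"tx": -0.38, "ty": 0.33, "tz": 0, "twist": 0},
    {"tx": -0.38, "ty": 0.33, "tz": 0, "twist": 0},
  ],
)

```text
t: 3.03
eef_pos: [0.4223, -0.2722, 0.2986]
ee_rot: [-3.142, -0.0, -2.907]
force: [-0.4, -0.7, -0.1]
width: 0.0525
gripper_force: 0.0
```

```bash
python3 - <<'E'
from h import *
st()
c=calibration("wrist");f=grab_frame("wrist");cv2.imwrite("pics/w2.png",f[:,:,::-1])
for q,z in [("tag_block",.174),("tag",.14),("tag_plate",.06),("tag_lip",.13)]:
    print(q,[(round(d["score"],2),np.round(d["uv"],1).tolist(),np.round(atz("wrist",d["uv"],z,c),4).tolist()) for d in spot_point(q,"wrist")])
E
```

```text
{'t': 3.0333, 'q': [-0.1809, 0.0293, -0.2404, 0.0001, -1.3013, -1.1558], 'qd': [-0.0116, -0.0002, -0.0003, -0.0001, 0.0006, -0.0026], 'joint_efforts': [0.5538, -32.3335, 30.0326, 7.1411, -0.0471, -0.0042], 'eef_pos': [0.4223, -0.2722, 0.2986], 'ee_rot': [-3.1416, -0.0002, -2.9075], 'force': [-0.4489, -0.6559, -0.0761], 'moment': [0.0042, 0.0129, 0.0332], 'gripper_force': 0.0, 'width': 0.0525}
tag_block [(0.92, [346.9, 266.5], [0.4507, -0.2391, 0.174])]
tag [(0.91, [343.6, 247.1], [0.446, -0.2408, 0.14]), (0.62, [429.6, 96.3], [0.3026, -0.2052, 0.14])]
tag_plate [(0.62, [460.3, 135.4], [0.3223, -0.1394, 0.06])]
tag_lip [(0.65, [345.7, 257.7], [0.4593, -0.2345, 0.13]), (0.62, [433.5, 105.0], [0.3073, -0.197, 0.13])]
```

View pics/w2.png

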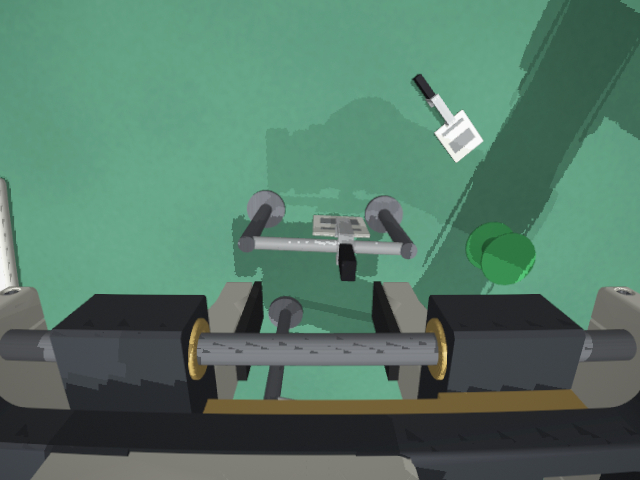

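The wrist view shows the parking bar from (247,244) to (408,250). The tag's black block is at about (347,262), with its labelled plate on the robot's side, so the closed front faces the robot.

```bash
python3 - <<'E'
from h import *
a,b=atz("wrist",(247,244),.134),atz("wrist",(408,250),.134);d=b-a
y=np.arctan2(-d[0],d[1]);print(a,b,y,(a+b)/2)
for uv in [(347,277),(347,262)]: print(atz("wrist",uv,.188 if uv[1]>270 else .174))
o=np.array([.4485,-.2400]);e=np.array([np.cos(y),np.sin(y)])
g=o+.002*e
go([*g,.25],y-np.pi); go([*g,.155],y-np.pi)
E
```

```text
[ 0.46607132 -0.32857602  0.134     ] [ 0.43688998 -0.1800211   0.134     ] 0.19396505221265595 [ 0.45148065 -0.25429856  0.134     ]
[ 0.45419881 -0.23925224  0.188     ]
[ 0.44691482 -0.2400717   0.174     ]
tx -0.139 ty 0.101 tz 0.194 twist 0.0126
tx -0.139 ty 0.101 tz 0.574 twist 0.0126
```

>>> arm_command(
  commands=[
    {"tx": -0.07, "ty": 0.05, "tz": 0.06, "twist": 0.01},
    {"tx": -0.14, "ty": 0.1, "tz": 0.12, "twist": 0.01},
    {"tx": -0.14, "ty": 0.1, "tz": 0.2, "twist": 0.01},
    {"tx": -0.14, "ty": 0.1, "tz": 0.3, "twist": 0.01},
    {"tx": -0.14, "ty": 0.1, "tz": 0.4, "twist": 0.01},
    {"tx": -0.14, "ty": 0.1, "tz": 0.5, "twist": 0.01},
    {"tx": -0.14, "ty": 0.1, "tz": 0.56, "twist": 0.01},
    {"tx": -0.14, "ty": 0.1, "tz": 0.57, "twist": 0.01},
  ],
  claw=0.5,
)

```text
t: 3.95
eef_pos: [0.4491, -0.2391, 0.1531]
ee_rot: [3.139, -0.005, -2.939]
force: [-0.9, 0.8, -0.6]
width: 0.0439
gripper_force: 0.0
```

>>> arm_command(
  commands=[
    {"tx": 0, "ty": 0, "tz": 0, "twist": 0},
    {"tx": 0, "ty": 0, "tz": 0, "twist": 0},
    {"tx": 0, "ty": 0, "tz": 0, "twist": 0},
    {"tx": 0, "ty": 0, "tz": 0, "twist": 0},
    {"tx": 0, "ty": 0, "tz": 0, "twist": 0},
    {"tx": 0, "ty": 0, "tz": 0, "twist": 0},
    {"tx": 0, "ty": 0, "tz": 0, "twist": 0},
    {"tx": 0, "ty": 0, "tz": 0, "twist": 0},
  ],
  claw=0,
  grip_force=25,
)

```text
t: 4.62
eef_pos: [0.4515, -0.2393, 0.1568]
ee_rot: [-3.141, 0.001, -2.938]
force: [0.1, 1.3, 5.2]
width: 0.0121
gripper_force: 25.0
```

```bash
python3 - <<'E'
from h import *
s=st()
E
```

```text
{'t': 4.6167, 'q': [-0.1025, 0.148, -0.4449, 0.0003, -0.9767, -1.265], 'qd': [-0.0007, 0.0009, 0.0002, 0.0001, 0.0015, 0.0011], 'joint_efforts': [-0.3226, -35.5175, 24.1911, 5.6742, 0.2111, 0.0055], 'eef_pos': [0.4515, -0.2393, 0.1568], 'ee_rot': [-3.141, 0.0011, -2.9381], 'force': [0.147, 1.3119, 5.1703], 'moment': [0.3291, 0.2439, -0.0124], 'gripper_force': 24.9957, 'width': 0.0121}
```

>>> arm_command(
  commands=[
    {"tx": 0, "ty": 0, "tz": -0.05, "twist": 0},
    {"tx": 0, "ty": 0, "tz": -0.09, "twist": 0},
    {"tx": 0, "ty": 0, "tz": -0.09, "twist": 0},
    {"tx": 0.1, "ty": 0, "tz": -0.09, "twist": 0},
    {"tx": 0.2, "ty": 0, "tz": -0.09, "twist": 0},
    {"tx": 0.28, "ty": 0, "tz": -0.09, "twist": 0},
    {"tx": 0.28, "ty": 0, "tz": -0.15, "twist": 0},
    {"tx": 0.28, "ty": 0, "tz": -0.3, "twist": 0},
  ],
)

```text
t: 5.28
eef_pos: [0.3785, -0.2523, 0.2272]
ee_rot: [3.137, -0.007, -2.94]
force: [1.6, -0.1, -1.1]
width: 0.0121
gripper_force: 25.0
```

```bash
python3 - <<'E'
from h import *
s=st()
go([.40,-.20,.31],-np.pi)
go([.53,-.175,.256],-np.pi)
E
```

```text
{'t': 5.2833, 'q': [-0.1546, -0.0074, -0.4409, -0.0023, -1.1458, -1.2137], 'qd': [0.0068, -0.3978, 0.8142, 0.031, -1.1625, -0.0043], 'joint_efforts': [-0.8499, -27.9248, 24.5338, 6.8763, 2.4869, 0.0581], 'eef_pos': [0.3785, -0.2523, 0.2272], 'ee_rot': [3.1367, -0.0072, -2.9401], 'force': [1.6086, -0.1163, -1.0857], 'moment': [0.0285, -0.2051, -0.0123], 'gripper_force': 24.9932, 'width': 0.0121}
tx -0.126 ty 0.188 tz -0.331 twist 0.0641
tx -0.656 ty 0.182 tz -0.115 twist 0.0641
```

>>> arm_command(
  commands=[
    {"tx": 0, "ty": 0, "tz": -0.15, "twist": 0},
    {"tx": 0, "ty": 0, "tz": -0.3, "twist": 0},
    {"tx": -0.1, "ty": 0.04, "tz": -0.32, "twist": 0.02},
    {"tx": -0.24, "ty": 0.08, "tz": -0.32, "twist": 0.04},
    {"tx": -0.38, "ty": 0.13, "tz": -0.32, "twist": 0.06},
    {"tx": -0.5, "ty": 0.17, "tz": -0.32, "twist": 0.064},
    {"tx": -0.58, "ty": 0.19, "tz": -0.32, "twist": 0.064},
    {"tx": -0.62, "ty": 0.19, "tz": -0.32, "twist": 0.064},
  ],
)

```text
t: 5.95
eef_pos: [0.5267, -0.1739, 0.3099]
ee_rot: [3.141, -0.001, -3.138]
force: [0.1, -0.3, -1.1]
width: 0.0117
gripper_force: 25.0
```

>>> arm_command(
  commands=[
    {"tx": 0, "ty": 0, "tz": 0.05, "twist": 0},
    {"tx": 0, "ty": 0, "tz": 0.1, "twist": 0},
    {"tx": 0, "ty": 0, "tz": 0.15, "twist": 0},
    {"tx": 0, "ty": 0, "tz": 0.2, "twist": 0},
    {"tx": 0, "ty": 0, "tz": 0.22, "twist": 0},
    {"tx": 0, "ty": 0, "tz": 0.22, "twist": 0},
    {"tx": 0, "ty": 0, "tz": 0.22, "twist": 0},
    {"tx": 0, "ty": 0, "tz": 0.22, "twist": 0},
  ],
)

```text
t: 6.62
eef_pos: [0.5251, -0.1758, 0.2569]
ee_rot: [-3.141, 0.001, -3.14]
force: [-0.4, 0.4, -1.9]
width: 0.0117
gripper_force: 25.0
```

```bash
python3 - <<'E'
from h import *
s=st()
for c in ["scene","top","wrist"]:
    f=grab_frame(c);cv2.imwrite(f"pics/{c}3.png",f[:,:,::-1])
    k=calibration(c)
    for q,z in [("band",.174),("tag",.2),("tag_lip",.19),("tag_block",.235)]:
        print(c,q,[(round(d["score"],2),np.round(d["uv"],1).tolist(),np.round(atz(c,d["uv"],z,k),4).tolist()) for d in spot_point(q,c)])
a=cv2.imread("pics/scene3.png")[150:300,130:330];b=cv2.imread("pics/wrist3.png")[:,:]
cv2.imwrite("pics/c3.png",np.hstack([cv2.resize(a,(400,300),interpolation=2),cv2.resize(b,(400,300))]))
E
```

```text
{'t': 6.6167, 'q': [0.0308, 0.1396, -0.2119, 0.0003, -1.2182, -1.5997], 'qd': [0.0028, -0.0037, 0.004, -0.0008, 0.0022, -0.001], 'joint_efforts': [-0.0224, -40.6617, 29.2863, 7.0697, -0.092, 0.003], 'eef_pos': [0.5251, -0.1758, 0.2569], 'ee_rot': [-3.1413, 0.0011, -3.1395], 'force': [-0.4403, 0.3557, -1.9008], 'moment': [0.0061, 0.0208, 0.0192], 'gripper_force': 24.9931, 'width': 0.0117}
scene band [(0.57, [239.6, 238.3], [0.5971, -0.0887, 0.174]), (0.26, [220.8, 174.8], [0.4642, -0.229, 0.174])]
scene tag [(0.92, [222.1, 170.7], [0.4767, -0.2134, 0.2]), (0.62, [392.0, 352.7], [0.7001, 0.263, 0.2]), (0.59, [288.1, 194.2], [0.4707, -0.0597, 0.2])]
scene tag_lip [(0.91, [294.3, 198.4], [0.4655, -0.0489, 0.19]), (0.84, [218.3, 180.9], [0.4976, -0.2088, 0.19])]
scene tag_block [(0.87, [285.5, 190.0], [0.4969, -0.0488, 0.235]), (0.67, [220.5, 181.7], [0.5387, -0.1677, 0.235]), (0.65, [221.6, 159.3], [0.4816, -0.2068, 0.235])]
top band []
top tag []
top tag_lip []
top tag_block []
wrist band []
wrist tag [(0.71, [314.5, 277.4], [0.5386, -0.1764, 0.2])]
wrist tag_lip [(0.62, [318.6, 286.1], [0.5496, -0.1737, 0.19])]
wrist tag_block [(0.71, [319.9, 286.2], [0.5279, -0.1732, 0.235]), (0.7, [317.1, 311.6], [0.5434, -0.1747, 0.235])]
```

View pics/c3.png

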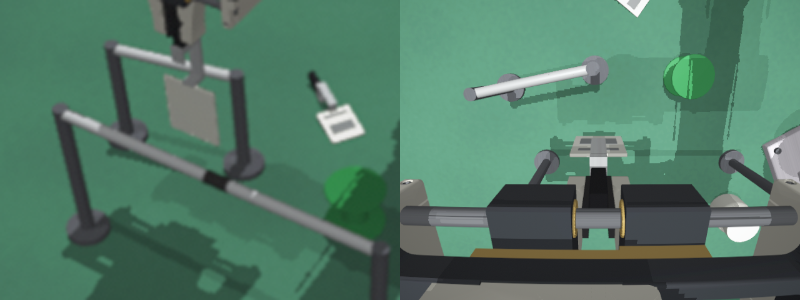

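>>> arm_command(
  commands=[
    {"tx": 0, "ty": 0, "tz": 0.07, "twist": 0},
    {"tx": 0, "ty": 0, "tz": 0.14, "twist": 0},
    {"tx": 0, "ty": 0, "tz": 0.15, "twist": 0},
    {"tx": -0.08, "ty": 0, "tz": 0.15, "twist": 0},
    {"tx": -0.16, "ty": 0, "tz": 0.15, "twist": 0},
    {"tx": -0.24, "ty": 0, "tz": 0.15, "twist": 0},
    {"tx": -0.316, "ty": 0, "tz": 0.15, "twist": 0},
    {"tx": -0.316, "ty": 0, "tz": 0.15, "twist": 0},
  ],
)

```text
t: 8.03
eef_pos: [0.6067, -0.1754, 0.2184]
ee_rot: [-3.141, 0.0, -3.139]
force: [1.0, 0.4, -0.4]
width: 0.0117
gripper_force: 25.0
```

>>> arm_command(
  commands=[
    {"tx": 0, "ty": 0, "tz": 0, "twist": 0},
    {"tx": 0, "ty": 0, "tz": 0.02, "twist": 0},
    {"tx": 0, "ty": 0, "tz": 0.04, "twist": 0},
    {"tx": 0, "ty": 0, "tz": 0.06, "twist": 0},
    {"tx": 0, "ty": 0, "tz": 0.07, "twist": 0},
    {"tx": 0, "ty": 0, "tz": 0.08, "twist": 0},
    {"tx": 0, "ty": 0, "tz": 0.08, "twist": 0},
    {"tx": 0, "ty": 0, "tz": 0.08, "twist": 0},
  ],
)

```text
t: 8.7
eef_pos: [0.6035, -0.1754, 0.1985]
ee_rot: [3.142, -0.0, -3.139]
force: [0.3, -0.4, -0.8]
width: 0.0116
gripper_force: 25.0
```

```bash
python3 - <<'E'
from h import *
s=st()
for c in ["scene","top"]:
    f=grab_frame(c);cv2.imwrite(f"pics/{c}4.png",f[:,:,::-1])
a=cv2.imread("pics/scene4.png")[150:300,130:330];b=cv2.imread("pics/top4.png")[140:290,290:490]
cv2.imwrite("pics/c4.png",np.hstack([cv2.resize(a,(400,300),interpolation=2),cv2.resize(b,(400,300),interpolation=2)]))
E
```

```text
{'t': 8.7, 'q': [0.0273, 0.3018, -0.1363, -0.0001, -1.1331, -1.5959], 'qd': [0.0, -0.0027, 0.004, 0.0009, -0.0051, -0.0014], 'joint_efforts': [-0.0662, -53.2803, 28.3863, 6.8864, -0.1449, 0.0006], 'eef_pos': [0.6035, -0.1754, 0.1985], 'ee_rot': [3.1416, -0.0004, -3.1394], 'force': [0.2964, -0.4483, -0.8227], 'moment': [0.0277, -0.127, -0.0871], 'gripper_force': 24.9932, 'width': 0.0116}
```

View pics/c4.png

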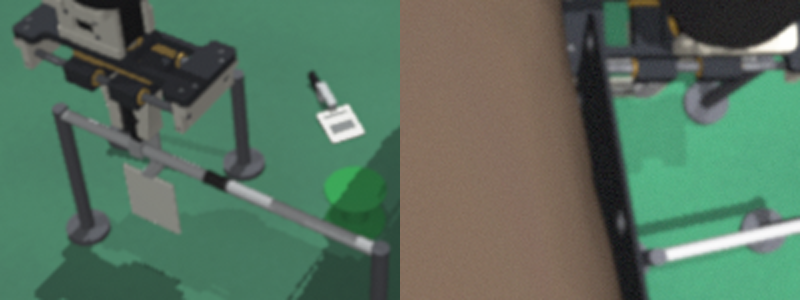

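The scene crop shows the tag at the rail with the rail inside the hook. The top view is blocked by the arm. I'll lower it a little more until I feel contact.

>>> arm_command(
  commands=[
    {"tx": 0, "ty": 0, "tz": 0.004, "twist": 0},
    {"tx": 0, "ty": 0, "tz": 0.008, "twist": 0},
    {"tx": 0, "ty": 0, "tz": 0.008, "twist": 0},
    {"tx": 0, "ty": 0, "tz": 0.008, "twist": 0},
    {"tx": 0, "ty": 0, "tz": 0.008, "twist": 0},
    {"tx": 0, "ty": 0, "tz": 0.008, "twist": 0},
    {"tx": 0, "ty": 0, "tz": 0.008, "twist": 0},
    {"tx": 0, "ty": 0, "tz": 0.008, "twist": 0},
  ],
)

```text
t: 9.47
eef_pos: [0.6038, -0.1754, 0.1969]
ee_rot: [-3.141, 0.0, -3.139]
force: [-2.4, 0.8, 4.1]
width: 0.0115
gripper_force: 25.0
```

```bash
python3 - <<'E'
from h import *
s=st()
f=grab_frame("scene");
for q in ["tag_lip","tag","tag_plate","band"]:
    print(q,[(round(d["score"],2),np.round(d["uv"],1).tolist()) for d in spot_point(q,"scene")])
for y in (-.1754,):
    print(proj("scene",[.602,y,.18]),proj("scene",[.6145,y,.168]),proj("scene",[.604,y,.098]),proj("scene",[.602,-.087,.174]))
a=f[180:280,150:275,::-1]
cv2.imwrite("pics/c5.png",cv2.resize(a,(750,600),interpolation=2))
E
```

```text
{'t': 9.4667, 'q': [0.0273, 0.303, -0.1385, 0.0001, -1.1291, -1.5959], 'qd': [-0.0015, 0.0001, 0.0007, -0.0008, -0.0006, 0.0002], 'joint_efforts': [-0.1794, -50.3283, 27.4635, 6.4468, 0.6014, 0.0002], 'eef_pos': [0.6038, -0.1754, 0.1969], 'ee_rot': [-3.1415, 0.0002, -3.1394], 'force': [-2.3547, 0.7936, 4.1185], 'moment': [0.344, 0.6766, 0.014], 'gripper_force': 24.9942, 'width': 0.0115}
tag_lip [(0.81, [201.5, 228.4]), (0.63, [288.8, 201.2])]
tag [(0.69, [290.9, 193.2]), (0.65, [201.0, 220.0]), (0.59, [417.0, 315.3]), (0.24, [309.0, 260.9])]
tag_plate [(0.72, [207.5, 250.9]), (0.64, [304.1, 214.2])]
band [(0.6, [240.9, 240.5])]
[200.40493955 221.17873523] [197.18475393 229.65510161] [204.98076159 251.27455798] [238.86019202 240.26846765]
```

View pics/c5.png

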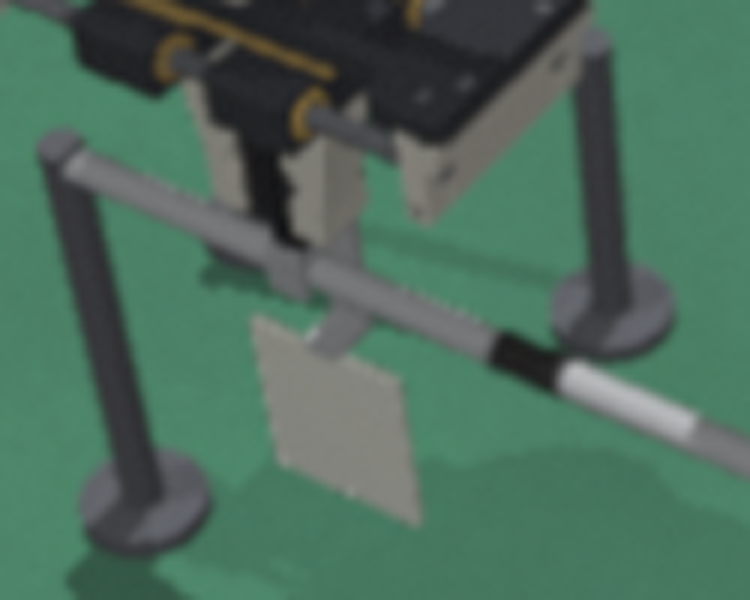

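The crop shows the hook properly over the rail, with its lip on the near side at about (198,227). The band is at about (237.5,240.3). Next I'll slide it about 86 mm towards +y.

>>> arm_command(
  commands=[
    {"tx": 0, "ty": 0.03, "tz": 0, "twist": 0},
    {"tx": 0, "ty": 0.08, "tz": 0, "twist": 0},
    {"tx": 0, "ty": 0.13, "tz": 0, "twist": 0},
    {"tx": 0, "ty": 0.18, "tz": 0, "twist": 0},
    {"tx": 0, "ty": 0.23, "tz": 0, "twist": 0},
    {"tx": 0, "ty": 0.28, "tz": 0, "twist": 0},
    {"tx": 0, "ty": 0.32, "tz": 0, "twist": 0},
    {"tx": 0, "ty": 0.34, "tz": 0, "twist": 0},
  ],
)

```text
t: 10.38
eef_pos: [0.6037, -0.0887, 0.1968]
ee_rot: [-3.142, 0.0, -3.138]
force: [0.2, -4.2, 4.4]
width: 0.012
gripper_force: 25.0
```

```bash
python3 - <<'E'
from h import *
s=st()
f=grab_frame("scene")
for q in ["tag_lip","tag","tag_plate","band"]:
    print(q,[(round(d["score"],2),np.round(d["uv"],1).tolist()) for d in spot_point(q,"scene")])
y=s["eef_pos"][1]
print(proj("scene",[.6145,y,.168]),proj("scene",[.602,y,.174]),proj("scene",[.602,-.088,.174]))
cv2.imwrite("pics/c6.png",cv2.resize(f[215:275,200:275,::-1],(750,600),interpolation=2))
E
```

```text
{'t': 10.3833, 'q': [0.1739, 0.2733, -0.1805, 0.0001, -1.1167, -1.7412], 'qd': [0.0866, -0.0092, -0.0174, 0.0011, 0.0046, -0.0824], 'joint_efforts': [2.3207, -47.3109, 26.2987, 4.3374, 0.1866, -0.0122], 'eef_pos': [0.6037, -0.0887, 0.1968], 'ee_rot': [-3.1415, 0.0003, -3.138], 'force': [0.2183, -4.1845, 4.4454], 'moment': [-1.6991, -0.0354, 0.0016], 'gripper_force': 24.9948, 'width': 0.012}
tag_lip [(0.69, [235.3, 246.6]), (0.68, [292.5, 202.5])]
tag [(0.87, [237.6, 236.8]), (0.77, [289.6, 194.4]), (0.38, [289.3, 376.2])]
tag_plate [(0.84, [241.5, 265.2]), (0.8, [300.4, 212.4])]
band [(0.49, [238.5, 240.3])]
[234.48010877 246.38281957] [238.09510124 239.9306563 ] [238.41592315 240.07231125]
```

View pics/c6.png

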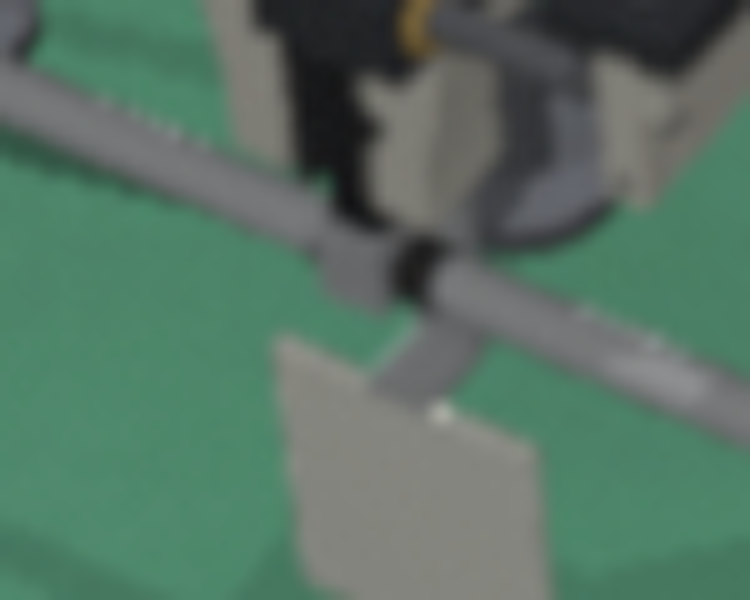

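The crop shows the lip at about (235.5,243) with black showing on its right; its left side is hidden by the lip's parallax. Allowing for that, the tag is within about 1–2 mm of the band's centre. I'll let it settle, then release and go up.

>>> arm_command(
  commands=[
    {"tx": 0, "ty": 0, "tz": 0, "twist": 0},
    {"tx": 0, "ty": 0, "tz": -0.003, "twist": 0},
    {"tx": 0, "ty": 0, "tz": -0.006, "twist": 0},
    {"tx": 0, "ty": 0, "tz": -0.006, "twist": 0},
    {"tx": 0, "ty": 0, "tz": -0.006, "twist": 0},
    {"tx": 0, "ty": 0, "tz": -0.006, "twist": 0},
    {"tx": 0, "ty": 0, "tz": -0.006, "twist": 0},
    {"tx": 0, "ty": 0, "tz": -0.006, "twist": 0},
  ],
)

```text
t: 11.3
eef_pos: [0.6033, -0.0905, 0.1978]
ee_rot: [-3.142, -0.001, -3.14]
force: [1.1, -0.1, -1.9]
width: 0.0117
gripper_force: 25.0
```

>>> arm_command(
  commands=[
    {"tx": 0, "ty": 0, "tz": 0, "twist": 0},
    {"tx": 0, "ty": 0, "tz": 0, "twist": 0},
    {"tx": 0, "ty": 0, "tz": 0, "twist": 0},
    {"tx": 0, "ty": 0, "tz": 0, "twist": 0},
    {"tx": 0, "ty": 0, "tz": -0.05, "twist": 0},
    {"tx": 0, "ty": 0, "tz": -0.15, "twist": 0},
    {"tx": 0, "ty": 0, "tz": -0.3, "twist": 0},
    {"tx": 0, "ty": 0, "tz": -0.45, "twist": 0},
  ],
  claw=0.4,
)

```text
t: 11.97
eef_pos: [0.6028, -0.0905, 0.3112]
ee_rot: [-3.141, -0.002, -3.139]
force: [1.3, -0.4, 0.1]
width: 0.035
gripper_force: 0.0
```

```bash
python3 - <<'E'
from h import *
s=st()
f=grab_frame("top");cv2.imwrite("pics/top7.png",f[:,:,::-1])
f=grab_frame("scene");cv2.imwrite("pics/scene7.png",f[:,:,::-1])
f=grab_frame("wrist");cv2.imwrite("pics/wrist7.png",f[:,:,::-1])
for c in ["scene","top","wrist"]:
  for q,z in [("tag",.18),("tag_block",.214),("band",.174),("tag_lip",.168)]:
    print(c,q,[(round(d["score"],2),np.round(d["uv"],1).tolist(),np.round(atz(c,d["uv"],z),4).tolist()) for d in spot_point(q,c)])
E
```

```text
{'t': 11.9667, 'q': [0.171, 0.2115, -0.0009, 0.0, -1.3607, -1.7397], 'qd': [0.0027, -0.1941, 0.7917, 0.0067, -0.9525, -0.0], 'joint_efforts': [-0.3573, -46.2842, 26.159, 6.8177, 1.3743, -0.0024], 'eef_pos': [0.6028, -0.0905, 0.3112], 'ee_rot': [-3.1412, -0.0023, -3.1394], 'force': [1.2745, -0.3838, 0.076], 'moment': [-0.0217, -0.3078, 0.0142], 'gripper_force': 0.0, 'width': 0.035}
scene tag [(0.81, [238.3, 235.9], [0.5978, -0.0906, 0.18]), (0.79, [291.8, 194.8], [0.4491, -0.0646, 0.18])]
scene tag_block [(0.92, [238.1, 223.4], [0.5981, -0.0876, 0.214])]
scene band [(0.37, [237.1, 237.1], [0.5969, -0.0945, 0.174])]
scene tag_lip [(0.98, [236.3, 242.0], [0.6036, -0.0923, 0.168]), (0.68, [291.9, 199.8], [0.4504, -0.0637, 0.168])]
top tag [(0.9, [370.0, 172.3], [0.6036, -0.0936, 0.18]), (0.76, [400.4, 342.4], [0.3108, -0.1349, 0.18])]
top tag_block [(0.82, [371.5, 169.7], [0.5994, -0.0913, 0.214]), (0.75, [408.9, 346.6], [0.3085, -0.1416, 0.214])]
top band [(0.58, [364.7, 172.7], [0.6046, -0.0851, 0.174])]
top tag_lip [(0.98, [394.5, 339.9], [0.3136, -0.1273, 0.168]), (0.56, [362.2, 168.6], [0.6136, -0.0816, 0.168])]
wrist tag [(0.84, [319.3, 210.1], [0.5913, -0.0879, 0.18])]
wrist tag_block [(0.81, [315.4, 218.5], [0.5892, -0.0909, 0.214])]
wrist band [(0.8, [322.4, 216.3], [0.5983, -0.0853, 0.174])]
wrist tag_lip [(0.74, [320.0, 222.9], [0.6058, -0.0872, 0.168])]
```

```bash
python3 - <<'E'
from h import *
g=cv2.imread("pics/wrist7.png",0)
for r in range(198,232,2): print(r,*(g[r,296:346]//10))
g=cv2.imread("pics/top7.png",0)
for r in range(164,182): print(r,*(g[r,352:384]//10))
E
```

```text
198 14 14 12 12 12 12 12 12 12 12 12 12 12 16 21 22 22 22 22 22 22 22 22 22 22 22 22 22 22 22 21 16 12 12 12 12 12 12 12 12 12 12 13 13 14 14 14 14 14 14
200 13 11 11 12 12 12 12 12 12 12 12 12 12 17 21 22 22 22 22 22 22 22 22 22 22 22 22 22 22 22 21 17 12 12 12 12 12 12 12 12 12 12 12 13 13 14 14 14 14 14
202 15 15 15 15 15 15 15 15 15 15 15 15 15 17 22 22 22 22 22 22 22 22 22 22 22 22 22 22 22 22 21 17 15 15 15 15 15 15 15 15 15 15 15 15 14 14 14 14 14 14
204 24 24 24 24 24 24 24 24 24 24 24 24 24 24 22 18 8 8 8 8 8 8 8 8 8 8 8 8 9 17 22 23 24 24 24 24 24 24 24 24 24 24 24 24 24 24 24 24 24 24
206 17 17 17 17 17 17 17 17 17 17 18 18 18 19 19 7 2 2 2 2 2 2 2 2 2 2 2 2 2 10 18 21 20 20 20 20 20 20 20 20 21 21 21 21 21 21 21 21 21 21
208 14 14 14 14 14 14 14 14 14 14 14 12 6 13 17 2 2 2 2 2 2 2 2 2 2 2 2 2 2 5 11 13 4 4 4 4 4 4 4 4 4 4 8 13 14 14 14 14 14 14
210 19 19 19 19 19 19 19 19 19 19 19 17 8 10 13 2 2 2 2 2 2 2 2 2 2 2 2 2 2 2 10 13 5 5 5 5 5 5 5 5 5 5 9 16 19 19 19 19 19 19
212 20 20 20 20 20 20 20 20 20 20 20 18 7 8 10 4 4 4 4 4 4 4 4 4 4 4 4 4 4 4 3 4 5 5 5 5 5 5 5 5 5 5 10
[... 2037 characters left out ...]
 11 16 20 22 22 22 22 22 22 22
175 21 21 21 20 20 19 15 9 5 4 5 8 11 10 6 2 2 1 1 1 4 7 12 16 18 18 19 18 18 18 18 18
176 17 17 17 17 16 15 12 9 7 6 6 8 11 10 7 4 3 2 2 4 6 9 12 14 15 15 14 15 14 14 14 14
177 17 17 17 16 16 16 15 14 13 12 10 11 13 13 10 9 8 8 8 10 12 16 17 18 18 18 17 17 16 13 11 10
178 22 22 22 22 22 22 22 22 21 18 15 14 15 16 16 15 15 15 15 16 20 22 23 23 24 23 23 23 21 17 13 11
179 24 24 24 24 24 23 24 23 23 21 17 16 17 20 21 21 21 21 22 22 23 24 24 24 24 24 24 24 23 19 14 12
180 22 22 21 21 21 21 21 21 20 18 16 16 18 21 23 23 23 23 23 23 23 22 22 22 22 22 22 21 20 17 15 13
181 16 16 16 16 16 15 15 15 14 14 15 15 17 21 23 23 23 23 23 23 22 20 16 15 16 16 16 16 16 15 14 14
```

Wrist pixel profile: the band spans columns 308–338 and the hook 308.5–327.5. So the tag hangs about 4 mm short of centre, towards -y. I'll re-grip it and slide it 3.8 mm to mend that.

>>> arm_command(
  commands=[
    {"tx": 0, "ty": 0, "tz": 0.1, "twist": 0},
    {"tx": 0, "ty": 0, "tz": 0.2, "twist": 0},
    {"tx": 0, "ty": 0, "tz": 0.3, "twist": 0},
    {"tx": 0, "ty": 0, "tz": 0.38, "twist": 0},
    {"tx": 0, "ty": 0, "tz": 0.43, "twist": 0},
    {"tx": 0, "ty": 0, "tz": 0.45, "twist": 0},
    {"tx": 0, "ty": 0, "tz": 0.45, "twist": 0},
    {"tx": 0, "ty": 0, "tz": 0.45, "twist": 0},
  ],
)

```text
t: 13.38
eef_pos: [0.604, -0.0905, 0.1987]
ee_rot: [-3.141, 0.001, -3.139]
force: [0.1, -0.0, 0.8]
width: 0.0355
gripper_force: 0.0
```

>>> arm_command(
  commands=[
    {"tx": 0, "ty": 0, "tz": 0, "twist": 0},
    {"tx": 0, "ty": 0, "tz": 0, "twist": 0},
    {"tx": 0, "ty": 0, "tz": 0, "twist": 0},
    {"tx": 0, "ty": 0, "tz": 0, "twist": 0},
    {"tx": 0, "ty": 0.005, "tz": 0, "twist": 0},
    {"tx": 0, "ty": 0.01, "tz": 0, "twist": 0},
    {"tx": 0, "ty": 0.015, "tz": 0, "twist": 0},
    {"tx": 0, "ty": 0.015, "tz": 0, "twist": 0},
  ],
  claw=0,
  grip_force=20,
)

```text
t: 14.05
eef_pos: [0.6037, -0.0867, 0.1986]
ee_rot: [-3.141, 0.001, -3.139]
force: [-1.0, -2.9, 5.5]
width: 0.012
gripper_force: 20.0
```

>>> arm_command(
  commands=[
    {"tx": 0, "ty": 0, "tz": 0, "twist": 0},
    {"tx": 0, "ty": 0, "tz": 0, "twist": 0},
    {"tx": 0, "ty": 0, "tz": 0, "twist": 0},
    {"tx": 0, "ty": 0, "tz": 0, "twist": 0},
    {"tx": 0, "ty": 0, "tz": -0.05, "twist": 0},
    {"tx": 0, "ty": 0, "tz": -0.15, "twist": 0},
    {"tx": 0, "ty": 0, "tz": -0.3, "twist": 0},
    {"tx": 0, "ty": 0, "tz": -0.45, "twist": 0},
  ],
  claw=0.4,
)

```text
t: 14.72
eef_pos: [0.6029, -0.0866, 0.3109]
ee_rot: [-3.141, -0.003, -3.139]
force: [1.8, 0.1, 0.8]
width: 0.0349
gripper_force: 0.0
```

```bash
python3 - <<'E'
from h import *
s=st()
g=cv2.cvtColor(grab_frame("wrist"),cv2.COLOR_RGB2GRAY)
for r in range(194,230,3): print(r,*(g[r,296:346]//10))
# rotor
for c in ["top","scene"]:
    f=grab_frame(c);cv2.imwrite(f"pics/{c}8.png",f[:,:,::-1])
    for q in ["stand","rotor_grip","rotor_rim"]:
        print(c,q,[(round(d["score"],2),np.round(d["uv"],1).tolist()) for d in spot_point(q,c)])
a=cv2.imread("pics/scene8.png")[250:420,330:460];b=cv2.imread("pics/top8.png")[130:260,130:260]
cv2.imwrite("pics/c8.png",np.hstack([cv2.resize(a,(390,510),interpolation=2),cv2.resize(b,(408,510),interpolation=2)]))
E
```

```text
{'t': 14.7167, 'q': [0.1776, 0.211, -0.0022, -0.0003, -1.3602, -1.746], 'qd': [0.0018, -0.195, 0.7917, 0.0073, -0.9508, 0.0008], 'joint_efforts': [-0.3542, -46.2329, 26.1519, 6.8151, 1.3733, -0.0024], 'eef_pos': [0.6029, -0.0866, 0.3109], 'ee_rot': [-3.1415, -0.0027, -3.1393], 'force': [1.8476, 0.0601, 0.8159], 'moment': [0.0284, -0.2251, -0.0233], 'gripper_force': 0.0, 'width': 0.0349}
194 15 15 14 14 14 14 14 14 14 14 14 14 15 14 13 13 13 13 13 13 13 13 13 13 13 13 13 13 14 15 15 15 15 15 15 14 14 15 15 15 15 15 15 15 15 15 15 15 15 15
197 14 14 14 14 14 14 14 14 14 14 14 14 14 13 11 11 11 11 11 11 11 11 11 11 11 11 11 11 12 13 15 15 15 14 14 14 15 15 15 15 15 15 15 15 15 15 15 15 15 15
200 14 14 14 14 14 15 14 14 14 14 14 15 17 17 17 17 17 17 17 17 17 17 17 17 17 17 17 17 17 16 15 14 14 14 14 14 14 14 14 15 15 15 15 15 15 15 15 15 15 15
203 14 14 14 14 14 14 14 14 14 13 13 14 19 23 23 23 23 23 23 23 22 22 22 22 22 23 23 23 23 21 17 13 13 13 13 13 13 13 13 12 12 12 13 13 14 14 14 14 15 15
206 14 12 12 12 12 12 12 12 12 12 12 13 19 23 23 23 23 23 23 23 22 22 22 22 22 23 23 23 22 21 
[... 469 characters left out ...]
2 13 13 13 13 13 13 13 13 13 13 13 14
218 19 18 18 18 18 17 12 5 5 5 5 5 7 9 2 2 2 2 2 2 2 2 2 2 2 2 2 2 2 7 9 5 5 5 5 5 5 11 17 18 18 18 19 18 18 18 18 18 18 18
221 21 21 21 21 21 20 13 6 6 6 6 6 5 4 5 5 5 5 5 5 5 5 5 5 5 5 5 5 5 4 5 5 5 6 6 5 6 13 19 21 21 21 21 21 21 21 21 21 21 21
224 23 23 23 23 23 21 10 6 6 6 6 6 5 4 6 6 5 5 5 5 5 5 5 5 5 5 5 5 5 4 5 6 6 6 6 6 6 14 21 23 23 23 23 23 23 23 23 23 23 23
227 20 20 20 20 20 19 12 5 5 5 5 5 5 4 5 5 5 5 5 5 5 5 5 5 5 5 5 5 5 4 4 5 5 5 5 5 5 12 18 20 20 20 20 20 20 20 20 20 20 20
top stand []
top rotor_grip []
top rotor_rim []
scene stand [(0.7, [390.8, 355.3])]
scene rotor_grip [(0.88, [399.9, 283.7])]
scene rotor_rim [(0.58, [414.5, 314.6])]
```

View pics/c8.png

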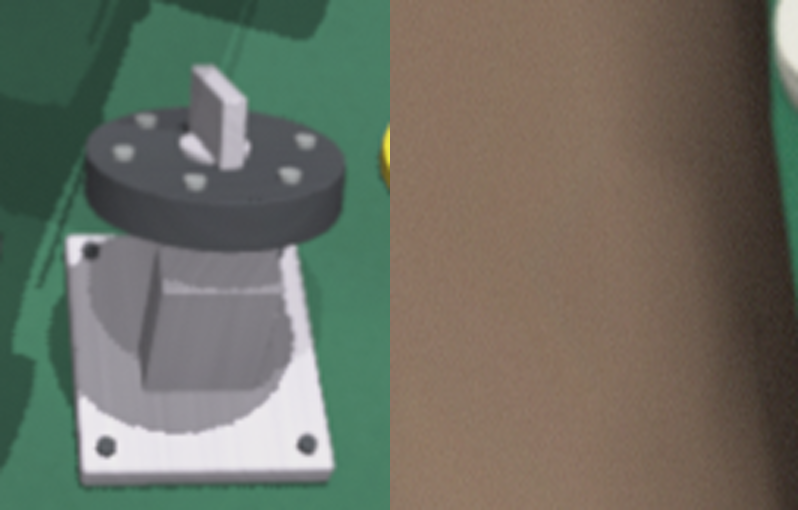

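The tag is now centred: hook columns 308–326, band 302–333. The scene crop shows the rotor with its grip bar near the crop's (215,120), and base bolts at crop (106,446), (307,443) and (91,251). In the top view the arm hides the rotor. Next I'll move above the rotor.

```bash
python3 - <<'E'
from h import *
B=[atz("scene",(330+x/3,250+y/3),.008)[:2] for x,y in [(106,446),(307,443),(91,251)]]
print(B,B[1]-B[0],B[2]-B[0],"centre",(B[1]+B[2])/2)
C=[atz("top",p,.008)[:2] for p in [(206,145),(246,207),(187,243)]]
print(C,"centre",(C[0]+C[2])/2)
go([.555,.22,.31],.82-np.pi,([.6035,-.0867,.311],[0,0,-3.139]))
E
```

```text
[array([0.68803937, 0.23030102]), array([0.62664373, 0.33522473]), array([0.56596665, 0.15979124])] [-0.06139564  0.10492371] [-0.12207271 -0.07050978] centre [0.59630519 0.24750799]
[array([0.71277656, 0.23174493]), array([0.57667756, 0.1472561 ]), array([0.5028845 , 0.27086334])] centre [0.60783053 0.25130414]
tx 0.191 ty 1.227 tz 0.004 twist -0.2602
```

>>> arm_command(
  commands=[
    {"tx": 0, "ty": 0.1, "tz": -0.02, "twist": -0.02},
    {"tx": 0, "ty": 0.25, "tz": -0.02, "twist": -0.055},
    {"tx": 0, "ty": 0.4, "tz": -0.02, "twist": -0.09},
    {"tx": 0.05, "ty": 0.55, "tz": -0.02, "twist": -0.125},
    {"tx": 0.1, "ty": 0.7, "tz": -0.02, "twist": -0.16},
    {"tx": 0.15, "ty": 0.85, "tz": -0.02, "twist": -0.195},
    {"tx": 0.2, "ty": 0.95, "tz": -0.02, "twist": -0.23},
    {"tx": 0.2, "ty": 1.0, "tz": -0.02, "twist": -0.26},
  ],
)

```text
t: 15.83
eef_pos: [0.551, 0.166, 0.3152]
ee_rot: [3.141, -0.001, -2.314]
force: [0.3, -0.7, 0.5]
width: 0.0348
gripper_force: 0.0
```

```bash
python3 - <<'E'
from h import *
s=st()
c=calibration("wrist");f=grab_frame("wrist");cv2.imwrite("pics/w9.png",f[:,:,::-1])
for q,z in [("rotor_grip",.1785),("rotor_rim",.19),("stand",0)]:
    print(q,[(round(d["score"],2),np.round(d["uv"],1).tolist(),np.round(atz("wrist",d["uv"],z,c),4).tolist()) for d in spot_point(q,"wrist")])
m=f.min(2)
b=[(np.array(d["uv"])) for d in spot_point("rotor_grip","wrist")]
if b:
    u,v=b[0].astype(int)
    w=(m>150).astype(np.uint8)
    n,l,stt,cen=cv2.connectedComponentsWithStats(w)
    for i in range(1,n):
        if stt[i,4]>60 and abs(cen[i]-b[0]).max()<120: 
            print(stt[i],cen[i],cv2.minAreaRect(np.argwhere(l==i)[:,::-1].astype(np.int32)))
E
```

```text
{'t': 15.8333, 'q': [0.6319, 0.1508, -0.0672, -0.0007, -1.3536, -1.3754], 'qd': [0.1849, 0.0892, 0.1065, 0.0129, -0.0147, 0.9264], 'joint_efforts': [0.5186, -42.9417, 29.7905, 7.0621, 0.0656, -1.8548], 'eef_pos': [0.551, 0.166, 0.3152], 'ee_rot': [3.1408, -0.0006, -2.3144], 'force': [0.2516, -0.6751, 0.4715], 'moment': [-0.0389, -0.0531, -0.0293], 'gripper_force': 0.0, 'width': 0.0348}
rotor_grip [(0.7, [353.8, 268.2], [0.5556, 0.2194, 0.1785])]
rotor_rim []
stand [(0.63, [334.2, 232.4], [0.5778, 0.2306, 0.0])]
[280 184  55  48 740] [301.33513514 200.40945946] ((298.3450622558594, 200.14666748046875), (31.825651168823242, 64.35059356689453), 57.050785064697266)
[375 220  13  13 125] [381.168 226.176] ((381.25, 226.25), (12.020814895629883, 11.31370735168457), 45.0)
[349 233  22  71 886] [359.69300226 262.63656885] ((360.97430419921875, 268.6069641113281), (19.35264015197754, 70.53446197509766), 5.355824947357178)
[329 252  16  39 431] [336.59396752 270.30858469] ((335.5450439453125, 270.4822082519531), (13.990682601928711, 38.290283203125), 4.969740390777588)
[285 259  13  12 127] [290.90551181 264.51968504] ((291.0, 264.5), (11.0, 12.0), 90.0)
[400 273  12  12 109] [405.19266055 278.25688073] ((405.5, 278.5), (11.0, 11.0), 0.0)
[309 314  13  14 137] [315.06569343 320.69343066] ((315.2500305175781, 320.7500305175781), (12.727922439575195, 12.020814895629883), 45.0)
```

```bash
cat >> h.py <<'E'
YAW=.527; G=np.array([.5545,.219,.1785])
def frame(th,yaw=YAW):
    e=np.array([np.cos(yaw),np.sin(yaw),0]);z=np.array([0,0,1.])
    a=-.5*e+np.cos(np.pi/6)*z; u=np.cos(np.pi/6)*e+.5*z; w=np.cross(a,u)
    b=np.cos(th)*u+np.sin(th)*w
    return b,np.cross(a,b),a
E
python3 - <<'E'
from h import *
from scipy.optimize import minimize
c=calibration("wrist");f=cv2.imread("pics/w9.png");g=f.min(2)
n,l,s_,cen=cv2.connectedComponentsWithStats((g>150).astype(np.uint8))
m=np.zeros_like(g);m[l==l[268,360] if l[268,360] else 0]=1
for i in range(1,n):
    if s_[i,0]==349 and s_[i,1]==233: m=(l==i).astype(np.uint8)
print(m.sum())
p=np.argwhere(m)[:,::-1]
for v in range(230,308,4):
    r=np.nonzero(m[v])[0]; print(v,(r.min(),r.max()) if len(r) else None, *(g[v,320:380:3]//10))
for th in np.arange(-.5,.51,.1):
    b,y,a=frame(th)
    t=[proj("wrist",G+a*.016+sx*.03*b+sy*.007*y,c) for sx,sy in [(1,1),(1,-1),(-1,-1),(-1,1)]]
    print(round(th,2),np.round(t).astype(int).tolist())
E
```

```text
886
230 None 8 8 8 8 7 7 7 7 7 7 7 8 7 7 7 7 7 7 10 17
234 (np.int64(356), np.int64(365)) 7 7 7 7 7 8 8 8 7 7 8 10 16 17 16 15 14 7 11 11
238 (np.int64(355), np.int64(369)) 8 8 7 7 7 10 12 12 7 8 12 12 16 17 17 17 16 7 9 11
242 (np.int64(355), np.int64(368)) 7 7 8 8 9 9 12 12 9 12 12 12 17 17 17 17 16 7 8 11
246 (np.int64(354), np.int64(368)) 8 8 8 9 9 10 13 8 10 12 12 13 17 17 17 17 16 8 9 12
250 (np.int64(353), np.int64(368)) 9 9 9 9 9 10 13 8 11 12 12 15 17 17 17 17 16 7 8 11
254 (np.int64(353), np.int64(368)) 9 9 9 9 9 8 24 25 15 12 12 17 17 17 17 17 15 8 9 13
258 (np.int64(353), np.int64(367)) 9 9 9 9 11 19 25 25 12 12 12 18 21 17 17 17 14 9 8 11
262 (np.int64(352), np.int64(367)) 9 9 9 9 19 19 25 23 12 12 12 20 21 17 17 17 14 9 8 11
266 (np.int64(352), np.int64(369)) 9 9 9 16 19 19 25 24 12 13 12 21 22 17 17 17 18 8 8 12
270 (np.int64(352), np.int64(370)) 9 9 9 18 19 19 19 24 12 12 12 22 22 17 17 17 18 9 8 11
274 (np.int64(351), np.int64(370)) 9 9 9 18 19 20 19 19 12 12 13 24 20 19 19 18 18 8 9 8
278 (np.int64(351), np.int64(369)) 9 9 9 14 19 20 19 18 12 12 13 24 20 19 19 19 20
[... 459 characters left out ...]
int64(353)) 9 9 9 9 9 9 9 13 14 14 18 18 2 2 3 3 9 12 12 13
306 None 9 9 9 8 8 8 8 8 8 8 8 7 2 2 3 3 3 12 13 13
-0.5 [[346, 298], [334, 286], [381, 235], [393, 246]]
-0.4 [[350, 300], [336, 290], [378, 233], [391, 243]]
-0.3 [[353, 302], [339, 292], [374, 232], [388, 241]]
-0.2 [[357, 303], [341, 295], [371, 231], [385, 238]]
-0.1 [[360, 303], [344, 297], [367, 230], [383, 236]]
-0.0 [[364, 304], [348, 299], [364, 230], [380, 234]]
0.1 [[368, 303], [351, 301], [360, 230], [376, 233]]
0.2 [[371, 303], [355, 302], [357, 230], [373, 231]]
0.3 [[375, 302], [358, 303], [353, 231], [370, 230]]
0.4 [[378, 301], [362, 303], [350, 232], [366, 230]]
0.5 [[381, 299], [366, 304], [347, 233], [362, 230]]
```

```bash
cat >> h.py <<'E'
G=np.array([.5565,.2187,.1785])
def psi(th): return YAW+np.arctan2(np.sin(th),np.cos(th)*np.cos(np.pi/6))-np.pi
def theta(ps):
    y=ps+np.pi-YAW; return np.arctan2(np.sin(y)*np.cos(np.pi/6),np.cos(y))
E
python3 - <<'E'
from h import *
s=st()
go([G[0],G[1],.30],psi(.14));go([G[0],G[1],.1715],psi(.14))
E
```

```text
{'t': 16.0833, 'q': [0.6255, 0.1525, -0.0656, 0.0001, -1.3538, -1.3796], 'qd': [-0.0154, -0.0012, 0.0015, 0.0001, -0.0004, 0.0049], 'joint_efforts': [0.7567, -42.837, 30.3974, 7.2091, -0.0567, 0.048], 'eef_pos': [0.553, 0.1628, 0.3151], 'ee_rot': [3.1415, -0.0011, -2.3248], 'force': [-0.1444, 0.2606, 0.449], 'moment': [0.0081, -0.0039, 0.0092], 'gripper_force': 0.0, 'width': 0.0351}
tx -0.173 ty 0.143 tz 0.060 twist 0.0409
tx -0.173 ty 0.143 tz 0.574 twist 0.0409
```

>>> arm_command(
  commands=[
    {"tx": -0.09, "ty": 0.07, "tz": 0.04, "twist": 0.02},
    {"tx": -0.173, "ty": 0.143, "tz": 0.08, "twist": 0.041},
    {"tx": -0.173, "ty": 0.143, "tz": 0.18, "twist": 0.041},
    {"tx": -0.173, "ty": 0.143, "tz": 0.28, "twist": 0.041},
    {"tx": -0.173, "ty": 0.143, "tz": 0.38, "twist": 0.041},
    {"tx": -0.173, "ty": 0.143, "tz": 0.48, "twist": 0.041},
    {"tx": -0.173, "ty": 0.143, "tz": 0.55, "twist": 0.041},
    {"tx": -0.173, "ty": 0.143, "tz": 0.574, "twist": 0.041},
  ],
)

```text
t: 16.75
eef_pos: [0.5553, 0.2171, 0.1686]
ee_rot: [3.141, -0.005, -2.455]
force: [-0.7, -0.0, -0.6]
width: 0.0352
gripper_force: 0.0
```

```bash
python3 - <<'E'
from h import *
grab_frame("scene")
f=grab_frame("wrist");cv2.imwrite("pics/w10.png",f[:,:,::-1])
s=st()
g=f.min(2)
for v in range(200,300,8): print(v,*(g[v,290:345:2]//10))
E
```

```text
{'t': 16.85, 'q': [0.7002, 0.2754, -0.2405, 0.0001, -1.0575, -1.5832], 'qd': [0.0053, -0.027, 0.0416, 0.0132, -0.022, 0.0043], 'joint_efforts': [0.0146, -48.1785, 25.9908, 6.1903, 0.2208, -0.0149], 'eef_pos': [0.5563, 0.2179, 0.171], 'ee_rot': [-3.1415, -0.0027, -2.4538], 'force': [0.1586, -0.0264, 0.8654], 'moment': [0.0386, -0.0001, 0.0144], 'gripper_force': 0.0, 'width': 0.0352}
200 13 13 13 13 13 13 13 13 13 13 13 13 13 13 13 13 13 13 13 13 13 13 13 13 13 12 12 12
208 13 13 13 13 13 13 13 13 13 13 13 13 13 13 13 13 13 13 13 13 13 13 13 13 13 13 13 13
216 12 12 12 12 12 12 13 12 12 12 13 12 12 12 12 12 12 12 12 12 12 12 12 12 12 12 12 12
224 13 13 13 13 13 13 13 13 13 13 12 12 12 12 12 12 12 12 12 12 12 12 12 12 12 12 12 12
232 13 13 13 13 13 13 11 8 8 8 8 8 8 9 8 8 8 10 13 13 13 13 13 13 13 13 13 13
240 13 13 13 13 12 12 8 8 8 8 8 8 8 8 8 8 8 8 9 9 8 8 8 8 8 8 8 8
248 13 13 13 13 13 9 8 8 8 13 22 23 24 24 24 24 24 24 24 24 24 24 24 24 22 12 8 8
256 8 8 8 8 8 8 8 8 12 14 21 23 24 24 24 24 24 24 24 24 24 24 24 24 22 15 8 8
264 8 8 8 8 8 8 8 10 12 13 21 23 24 24 24 24 24 24 24 24 24 24 24 24 23 18 8 8
272 8 8 8 8 8 8 8 10 12 12 19 23 25 19 22 23 18 19 23 18 18 20 18 18 17 16 8 8
280 8 8 8 10 18 18 18 17 12 12 16 17 18 18 18 18 18 18 18 18 18 18 18 18 17 15 8 8
288 18 19 19 19 18 19 19 17 12 12 16 17 18 18 18 18 18 18 18 18 18 18 18 18 17 15 18 18
296 18 19 19 19 19 19 19 17 12 12 16 17 18 19 25 25 19 20 25 19 18 22 19 18 17 16 17 18
```

>>> arm_command(
  commands=[
    {"tx": 0, "ty": 0.013, "tz": 0, "twist": 0},
    {"tx": 0, "ty": 0.013, "tz": 0, "twist": 0},
    {"tx": 0, "ty": 0.013, "tz": 0, "twist": 0},
    {"tx": 0, "ty": 0.013, "tz": 0, "twist": 0},
    {"tx": 0, "ty": 0.013, "tz": 0, "twist": 0},
    {"tx": 0, "ty": 0.013, "tz": 0, "twist": 0},
    {"tx": 0, "ty": 0.013, "tz": 0, "twist": 0},
    {"tx": 0, "ty": 0.013, "tz": 0, "twist": 0},
  ],
  claw=0,
  grip_force=40,
)

```text
t: 17.52
eef_pos: [0.5558, 0.2211, 0.1735]
ee_rot: [-3.139, 0.002, -2.452]
force: [5.2, -3.7, -0.0]
width: 0.0147
gripper_force: 39.7
```

```bash
python3 - <<'E'
from h import *
s=st();print(theta(s["ee_rot"][2]))
E
```

```text
{'t': 17.5167, 'q': [0.7065, 0.2713, -0.241, 0.0026, -1.0565, -1.5887], 'qd': [-0.0008, 0.0002, -0.0016, 0.0013, 0.0002, -0.0004], 'joint_efforts': [3.688, -49.0321, 26.5337, 4.0272, -0.2545, 0.3116], 'eef_pos': [0.5558, 0.2211, 0.1735], 'ee_rot': [-3.1394, 0.002, -2.4517], 'force': [5.2132, -3.6679, -0.0386], 'moment': [-1.9828, -1.9254, -0.3387], 'gripper_force': 39.6502, 'width': 0.0147}
0.14142411325548315
```

```bash
cat > rd.py <<'E'
from h import *
import json,sys
s=get_state();th=theta(s["ee_rot"][2]);b,n,a=frame(th)
F,M=np.array(s["force"]),np.array(s["moment"])
print("t %.2f th %.3f qd6 %.3f e6 %.3f w %.4f"%(s["t"],th,s["qd"][5]+s["qd"][0],s["joint_efforts"][5],s["width"]),"F",F.round(2),"M",M.round(3),"a.M %.3f"%(a@M),"pos",np.round(s["eef_pos"],4),np.round(s["ee_rot"],3))
open("log.jsonl","a").write(json.dumps({k:np.array(s[k]).tolist() for k in s})+"\n")
E
python3 rd.py
```

```text
t 17.52 th 0.141 qd6 -0.001 e6 0.312 w 0.0147 F [ 5.21 -3.67 -0.04] M [-1.983 -1.925 -0.339] a.M 1.048 pos [0.5558 0.2211 0.1735] [-3.139e+00  2.000e-03 -2.452e+00]
```

>>> arm_command(
  commands=[
    {"tx": 0, "ty": -0.002, "tz": 0, "twist": -0.014},
    {"tx": 0, "ty": -0.002, "tz": 0, "twist": -0.028},
    {"tx": 0, "ty": -0.002, "tz": 0, "twist": -0.042},
    {"tx": 0, "ty": -0.002, "tz": 0, "twist": -0.056},
    {"tx": 0, "ty": -0.002, "tz": 0, "twist": -0.07},
    {"tx": 0, "ty": -0.002, "tz": 0, "twist": -0.084},
    {"tx": 0, "ty": -0.002, "tz": 0, "twist": -0.098},
    {"tx": 0, "ty": -0.002, "tz": 0, "twist": -0.112},
  ],
  grip_force=60,
)

```text
t: 18.18
eef_pos: [0.5548, 0.2208, 0.1736]
ee_rot: [-3.141, 0.0, -2.099]
force: [-4.5, -2.9, 6.2]
width: 0.0167
gripper_force: 65.9
```

```bash
python3 rd.py; python3 -c "
from h import *
grab_frame('scene')"; python3 rd.py
```

```text
t 18.18 th 0.456 qd6 0.525 e6 0.279 w 0.0167 F [-4.55 -2.85  6.2 ] M [-1.915  0.637 -1.13 ] a.M -0.311 pos [0.5548 0.2208 0.1736] [-3.141  0.    -2.099]
t 18.23 th 0.460 qd6 -0.093 e6 0.652 w 0.0167 F [-3.22 -2.71  5.68] M [-1.733  0.348 -1.143] a.M -0.328 pos [0.5548 0.2207 0.1737] [-3.141  0.    -2.095]
```

>>> arm_command(
  commands=[
    {"tx": 0, "ty": 0, "tz": 0, "twist": -0.018},
    {"tx": 0, "ty": 0, "tz": 0, "twist": -0.036},
    {"tx": 0, "ty": 0, "tz": 0, "twist": -0.054},
    {"tx": 0, "ty": 0, "tz": 0, "twist": -0.072},
    {"tx": 0, "ty": 0, "tz": 0, "twist": -0.09},
    {"tx": 0, "ty": 0, "tz": 0, "twist": -0.108},
    {"tx": 0, "ty": 0, "tz": 0, "twist": -0.126},
    {"tx": 0, "ty": 0, "tz": 0, "twist": -0.144},
  ],
)

```text
t: 18.9
eef_pos: [0.5539, 0.2199, 0.1743]
ee_rot: [3.142, -0.002, -1.646]
force: [-9.1, -6.6, 13.7]
width: 0.0193
gripper_force: 68.2
```

```bash
cat > rr.sh <<'E'
python3 rd.py; for i in 1 2; do python3 -c "
from station import *
grab_frame('scene')"; python3 rd.py; done
E
bash rr.sh
```

```text
t 18.90 th 0.900 qd6 0.675 e6 -0.083 w 0.0193 F [-9.13 -6.57 13.69] M [-2.608  2.308 -1.067] a.M -0.377 pos [0.5539 0.2199 0.1743] [ 3.142e+00 -2.000e-03 -1.646e+00]
t 18.95 th 0.905 qd6 -0.115 e6 0.260 w 0.0193 F [-9.52 -6.03 12.84] M [-2.585  2.293 -0.851] a.M -0.196 pos [0.5539 0.2198 0.1743] [ 3.141e+00 -2.000e-03 -1.641e+00]
t 19.00 th 0.900 qd6 -0.057 e6 1.658 w 0.0192 F [-9.67 -5.32 11.61] M [-2.552  2.326 -0.855] a.M -0.222 pos [0.5539 0.2198 0.1743] [ 3.141e+00 -2.000e-03 -1.646e+00]
```

>>> arm_command(
  commands=[
    {"tx": 0, "ty": 0, "tz": 0, "twist": -0.014},
    {"tx": 0, "ty": 0, "tz": 0, "twist": -0.028},
    {"tx": 0, "ty": 0, "tz": 0, "twist": -0.042},
    {"tx": 0, "ty": 0, "tz": 0, "twist": -0.056},
    {"tx": 0, "ty": 0, "tz": 0, "twist": -0.07},
    {"tx": 0, "ty": 0, "tz": 0, "twist": -0.084},
    {"tx": 0, "ty": 0, "tz": 0, "twist": -0.098},
    {"tx": 0, "ty": 0, "tz": 0, "twist": -0.112},
  ],
)

```text
t: 19.67
eef_pos: [0.5538, 0.22, 0.1743]
ee_rot: [3.141, -0.001, -1.294]
force: [-11.1, -5.4, 12.5]
width: 0.0204
gripper_force: 65.2
```

```bash
bash rr.sh
```

```text
t 19.67 th 1.284 qd6 0.523 e6 -0.090 w 0.0204 F [-11.11  -5.41  12.49] M [-1.957  2.664 -0.806] a.M -0.522 pos [0.5538 0.22   0.1743] [ 3.141e+00 -1.000e-03 -1.294e+00]
t 19.72 th 1.288 qd6 -0.089 e6 0.171 w 0.0205 F [-11.52  -5.17  13.99] M [-2.112  2.631 -0.603] a.M -0.272 pos [0.5538 0.22   0.1744] [ 3.141e+00 -1.000e-03 -1.291e+00]
t 19.77 th 1.284 qd6 -0.046 e6 1.249 w 0.0208 F [-10.88  -5.99  12.58] M [-2.129  2.612 -0.52 ] a.M -0.187 pos [0.5538 0.22   0.1744] [ 3.141e+00 -1.000e-03 -1.294e+00]
```

>>> arm_command(
  commands=[
    {"tx": 0, "ty": 0, "tz": 0, "twist": 0.014},
    {"tx": 0, "ty": 0, "tz": 0, "twist": 0.028},
    {"tx": 0, "ty": 0, "tz": 0, "twist": 0.042},
    {"tx": 0, "ty": 0, "tz": 0, "twist": 0.056},
    {"tx": 0, "ty": 0, "tz": 0, "twist": 0.07},
    {"tx": 0, "ty": 0, "tz": 0, "twist": 0.084},
    {"tx": 0, "ty": 0, "tz": 0, "twist": 0.098},
    {"tx": 0, "ty": 0, "tz": 0, "twist": 0.112},
  ],
)

```text
t: 20.43
eef_pos: [0.5539, 0.2196, 0.1747]
ee_rot: [-3.141, -0.002, -1.649]
force: [-9.9, -9.2, 14.9]
width: 0.0189
gripper_force: 55.8
```

```bash
bash rr.sh
```

```text
t 20.43 th 0.897 qd6 -0.526 e6 0.633 w 0.0189 F [-9.87 -9.15 14.95] M [-2.639  2.969  0.249] a.M 0.610 pos [0.5539 0.2196 0.1747] [-3.141e+00 -2.000e-03 -1.649e+00]
t 20.48 th 0.893 qd6 0.090 e6 0.396 w 0.0194 F [-9.72 -8.06 15.01] M [-2.555  2.93   0.045] a.M 0.406 pos [0.5539 0.2196 0.1747] [-3.141e+00 -2.000e-03 -1.652e+00]
t 20.53 th 0.897 qd6 0.043 e6 -0.685 w 0.0191 F [-9.87 -8.64 14.22] M [-2.522  2.892  0.057] a.M 0.412 pos [0.5539 0.2196 0.1747] [-3.141e+00 -2.000e-03 -1.649e+00]
```

>>> arm_command(
  commands=[
    {"tx": 0, "ty": 0, "tz": 0, "twist": 0.018},
    {"tx": 0, "ty": 0, "tz": 0, "twist": 0.036},
    {"tx": 0, "ty": 0, "tz": 0, "twist": 0.054},
    {"tx": 0, "ty": 0, "tz": 0, "twist": 0.072},
    {"tx": 0, "ty": 0, "tz": 0, "twist": 0.09},
    {"tx": 0, "ty": 0, "tz": 0, "twist": 0.108},
    {"tx": 0, "ty": 0, "tz": 0, "twist": 0.126},
    {"tx": 0, "ty": 0, "tz": 0, "twist": 0.144},
  ],
)

```text
t: 21.2
eef_pos: [0.5535, 0.2194, 0.1752]
ee_rot: [-3.141, -0.002, -2.102]
force: [-14.3, -8.5, 23.4]
width: 0.0163
gripper_force: 58.5
```

```bash
python3 rd.py
```

```text
t 21.20 th 0.453 qd6 -0.677 e6 1.163 w 0.0163 F [-14.26  -8.52  23.43] M [-3.007  4.653 -0.037] a.M 0.098 pos [0.5535 0.2194 0.1752] [-3.141e+00 -2.000e-03 -2.102e+00]
```

>>> arm_command(
  commands=[
    {"tx": 0, "ty": 0, "tz": 0, "twist": 0.02},
    {"tx": 0, "ty": 0, "tz": 0, "twist": 0.04},
    {"tx": 0, "ty": 0, "tz": 0, "twist": 0.06},
    {"tx": 0, "ty": 0, "tz": 0, "twist": 0.08},
    {"tx": 0, "ty": 0, "tz": 0, "twist": 0.1},
    {"tx": 0, "ty": 0, "tz": 0, "twist": 0.12},
    {"tx": 0, "ty": 0, "tz": 0, "twist": 0.14},
    {"tx": 0, "ty": 0, "tz": 0, "twist": 0.16},
  ],
)

```text
t: 21.87
eef_pos: [0.5537, 0.2193, 0.1748]
ee_rot: [-3.14, -0.002, -2.605]
force: [-10.4, -9.8, 17.2]
width: 0.0137
gripper_force: 60.0
```

```bash
python3 rd.py
```

```text
t 21.87 th 0.008 qd6 -0.743 e6 1.055 w 0.0137 F [-10.41  -9.77  17.16] M [-2.748  3.477  0.201] a.M 0.488 pos [0.5537 0.2193 0.1748] [-3.140e+00 -2.000e-03 -2.605e+00]
```

>>> arm_command(
  commands=[
    {"tx": 0, "ty": 0, "tz": 0, "twist": 0.02},
    {"tx": 0, "ty": 0, "tz": 0, "twist": 0.04},
    {"tx": 0, "ty": 0, "tz": 0, "twist": 0.06},
    {"tx": 0, "ty": 0, "tz": 0, "twist": 0.08},
    {"tx": 0, "ty": 0, "tz": 0, "twist": 0.1},
    {"tx": 0, "ty": 0, "tz": 0, "twist": 0.12},
    {"tx": 0, "ty": 0, "tz": 0, "twist": 0.14},
    {"tx": 0, "ty": 0, "tz": 0, "twist": 0.16},
  ],
)

```text
t: 22.53
eef_pos: [0.5542, 0.2193, 0.1742]
ee_rot: [-3.139, -0.0, -3.107]
force: [-4.7, -11.8, 11.3]
width: 0.0162
gripper_force: 67.1
```

```bash
python3 rd.py
```

```text
t 22.53 th -0.435 qd6 -0.747 e6 0.280 w 0.0162 F [ -4.71 -11.8   11.29] M [-2.536  2.05   0.962] a.M 1.414 pos [0.5542 0.2193 0.1742] [-3.139 -0.    -3.107]
```

>>> arm_command(
  commands=[
    {"tx": 0, "ty": 0, "tz": 0, "twist": 0.018},
    {"tx": 0, "ty": 0, "tz": 0, "twist": 0.036},
    {"tx": 0, "ty": 0, "tz": 0, "twist": 0.054},
    {"tx": 0, "ty": 0, "tz": 0, "twist": 0.072},
    {"tx": 0, "ty": 0, "tz": 0, "twist": 0.09},
    {"tx": 0, "ty": 0, "tz": 0, "twist": 0.108},
    {"tx": 0, "ty": 0, "tz": 0, "twist": 0.126},
    {"tx": 0, "ty": 0, "tz": 0, "twist": 0.144},
  ],
)

```text
t: 23.2
eef_pos: [0.5533, 0.2193, 0.1749]
ee_rot: [-3.139, -0.0, 2.724]
force: [-11.4, -9.8, 18.1]
width: 0.0189
gripper_force: 68.0
```

```bash
python3 rd.py
```

```text
t 23.20 th -0.875 qd6 -0.674 e6 0.325 w 0.0189 F [-11.4   -9.76  18.11] M [-2.367  4.08   0.788] a.M 0.680 pos [0.5533 0.2193 0.1749] [-3.139 -0.     2.724]
```

>>> arm_command(
  commands=[
    {"tx": 0, "ty": 0, "tz": 0, "twist": -0.018},
    {"tx": 0, "ty": 0, "tz": 0, "twist": -0.036},
    {"tx": 0, "ty": 0, "tz": 0, "twist": -0.054},
    {"tx": 0, "ty": 0, "tz": 0, "twist": -0.072},
    {"tx": 0, "ty": 0, "tz": 0, "twist": -0.09},
    {"tx": 0, "ty": 0, "tz": 0, "twist": -0.108},
    {"tx": 0, "ty": 0, "tz": 0, "twist": -0.126},
    {"tx": 0, "ty": 0, "tz": 0, "twist": -0.144},
  ],
)

```text
t: 23.87
eef_pos: [0.552, 0.2189, 0.1752]
ee_rot: [-3.139, -0.003, -3.103]
force: [-19.5, -8.7, 24.7]
width: 0.016
gripper_force: 57.3
```

```bash
python3 rd.py
```

```text
t 23.87 th -0.431 qd6 0.675 e6 -0.786 w 0.0160 F [-19.47  -8.67  24.69] M [-2.853  6.68  -0.405] a.M -0.797 pos [0.552  0.2189 0.1752] [-3.139e+00 -3.000e-03 -3.103e+00]
```

>>> arm_command(
  commands=[
    {"tx": 0, "ty": 0, "tz": 0, "twist": -0.02},
    {"tx": 0, "ty": 0, "tz": 0, "twist": -0.04},
    {"tx": 0, "ty": 0, "tz": 0, "twist": -0.06},
    {"tx": 0, "ty": 0, "tz": 0, "twist": -0.08},
    {"tx": 0, "ty": 0, "tz": 0, "twist": -0.1},
    {"tx": 0, "ty": 0, "tz": 0, "twist": -0.12},
    {"tx": 0, "ty": 0, "tz": 0, "twist": -0.14},
    {"tx": 0, "ty": 0, "tz": 0, "twist": -0.16},
  ],
)

```text
t: 24.53
eef_pos: [0.5532, 0.219, 0.1743]
ee_rot: [-3.14, -0.003, -2.6]
force: [-8.3, -8.3, 12.6]
width: 0.0135
gripper_force: 59.9
```

```bash
python3 rd.py
```

```text
t 24.53 th 0.013 qd6 0.743 e6 -0.673 w 0.0135 F [-8.32 -8.34 12.57] M [-2.964  2.839 -0.635] a.M 0.017 pos [0.5532 0.219  0.1743] [-3.14e+00 -3.00e-03 -2.60e+00]
```

The steady force points outward along the spindle, so the fingertips are probably touching the hub or face. I'll loosen the grip, rise 6 mm and re-grip.

>>> arm_command(
  commands=[
    {"tx": 0, "ty": 0, "tz": 0, "twist": 0},
    {"tx": 0, "ty": 0, "tz": 0, "twist": 0},
    {"tx": 0, "ty": 0, "tz": -0.012, "twist": 0},
    {"tx": 0, "ty": 0, "tz": -0.024, "twist": 0},
    {"tx": 0, "ty": 0, "tz": -0.024, "twist": 0},
    {"tx": 0, "ty": 0, "tz": -0.024, "twist": 0},
    {"tx": 0, "ty": 0, "tz": -0.024, "twist": 0},
    {"tx": 0, "ty": 0, "tz": -0.024, "twist": 0},
  ],
  claw=0.3,
)

```text
t: 25.2
eef_pos: [0.5546, 0.2215, 0.1779]
ee_rot: [3.142, -0.0, -2.602]
force: [0.3, 0.3, 0.1]
width: 0.0261
gripper_force: 0.0
```

```bash
python3 rd.py; python3 - <<'E'
from h import *
f=grab_frame("wrist");g=f.min(2);c=calibration("wrist")
for v in range(236,310,8): print(v,*(g[v,290:350:2]//10))
print(atz("wrist",(318,250),.19,c))
E
python3 rd.py
```

```text
t 25.20 th 0.011 qd6 0.001 e6 -0.003 w 0.0261 F [0.25 0.29 0.12] M [ 0.002  0.036 -0.036] a.M -0.041 pos [0.5546 0.2215 0.1779] [ 3.142 -0.    -2.602]
236 13 13 13 13 8 13 21 23 24 24 24 24 24 24 24 24 24 24 23 22 16 13 10 13 13 12 11 12 8 9
244 13 13 13 12 8 14 22 24 24 24 24 24 24 24 24 24 24 24 24 22 17 8 8 8 8 8 8 8 8 8
252 8 9 11 12 8 15 22 24 24 24 24 24 24 24 24 24 24 24 24 23 16 8 8 8 8 8 8 8 8 8
260 8 8 8 8 8 17 22 24 24 24 24 24 24 24 24 24 24 24 24 23 16 8 8 8 8 8 8 8 8 8
268 8 8 8 8 10 18 18 24 24 24 24 22 24 23 18 20 24 24 23 17 14 8 8 8 8 8 8 8 8 8
276 19 19 18 18 18 15 17 18 18 18 18 18 18 18 18 18 18 18 18 17 15 18 18 18 18 17 8 8 8 8
284 19 19 19 18 18 16 17 18 18 18 18 18 18 18 18 18 18 18 18 17 15 18 19 18 18 18 18 18 3 3
292 17 19 19 18 17 16 18 18 18 18 18 18 18 18 18 18 18 20 24 23 15 18 19 19 18 18 18 17 2 3
300 15 19 19 19 17 16 18 18 18 18 18 18 18 18 18 18 18 18 18 16 16 18 19 19 18 18 18 17 2 2
308 14 19 19 19 18 17 18 19 18 18 18 18 18 18 18 18 18 18 18 16 16 19 19 19 18 18 19 16 2 2
[0.5286917  0.20738986 0.19      ]
t 25.25 th 0.011 qd6 -0.001 e6 -0.002 w 0.0259 F [-0.93 -0.57  0.21] M [ 0.02   0.021 -0.034] a.M -0.044 pos [0.5546 0.2214 0.1779] [-3.142 -0.    -2.602]
```

>>> arm_command(
  commands=[
    {"tx": 0, "ty": 0, "tz": 0, "twist": 0},
    {"tx": 0, "ty": 0, "tz": 0, "twist": 0},
    {"tx": 0, "ty": 0, "tz": 0, "twist": 0},
    {"tx": 0, "ty": 0, "tz": 0, "twist": 0},
    {"tx": 0, "ty": 0, "tz": 0, "twist": 0.01},
    {"tx": 0, "ty": 0, "tz": 0, "twist": 0.02},
    {"tx": 0, "ty": 0, "tz": 0, "twist": 0.04},
    {"tx": 0, "ty": 0, "tz": 0, "twist": 0.06},
  ],
  claw=0,
  grip_force=60,
)

```text
t: 25.92
eef_pos: [0.5555, 0.2199, 0.178]
ee_rot: [-3.139, -0.0, -2.793]
force: [6.1, -8.4, -3.0]
width: 0.0138
gripper_force: 62.7
```

```bash
echo >> log.jsonl; python3 rd.py
```

```text
t 25.92 th -0.155 qd6 -0.757 e6 0.504 w 0.0138 F [ 6.13 -8.36 -3.04] M [-2.15  -2.071  0.889] a.M 2.220 pos [0.5555 0.2199 0.178 ] [-3.139 -0.    -2.793]
```

>>> arm_command(
  commands=[
    {"tx": 0, "ty": 0, "tz": 0, "twist": 0.015},
    {"tx": 0, "ty": 0, "tz": 0, "twist": 0.03},
    {"tx": 0, "ty": 0, "tz": 0, "twist": 0.045},
    {"tx": 0, "ty": 0, "tz": 0, "twist": 0.06},
    {"tx": 0, "ty": 0, "tz": 0, "twist": 0.075},
    {"tx": 0, "ty": 0, "tz": 0, "twist": 0.09},
    {"tx": 0, "ty": 0, "tz": 0, "twist": 0.105},
    {"tx": 0, "ty": 0, "tz": 0, "twist": 0.12},
  ],
)

```text
t: 26.58
eef_pos: [0.5546, 0.2188, 0.1786]
ee_rot: [-3.138, -0.0, 3.114]
force: [1.4, -12.0, 4.7]
width: 0.0162
gripper_force: 65.8
```

```bash
python3 rd.py
```

```text
t 26.58 th -0.493 qd6 -0.562 e6 0.130 w 0.0162 F [  1.4  -11.98   4.71] M [-3.151 -0.245  0.829] a.M 2.142 pos [0.5546 0.2188 0.1786] [-3.138 -0.     3.114]
```

>>> arm_command(
  commands=[
    {"tx": 0, "ty": 0, "tz": 0, "twist": 0.015},
    {"tx": 0, "ty": 0, "tz": 0, "twist": 0.03},
    {"tx": 0, "ty": 0, "tz": 0, "twist": 0.045},
    {"tx": 0, "ty": 0, "tz": 0, "twist": 0.06},
    {"tx": 0, "ty": 0, "tz": 0, "twist": 0.075},
    {"tx": 0, "ty": 0, "tz": 0, "twist": 0.09},
    {"tx": 0, "ty": 0, "tz": 0, "twist": 0.105},
    {"tx": 0, "ty": 0, "tz": 0, "twist": 0.12},
  ],
)

```text
t: 27.25
eef_pos: [0.5539, 0.2184, 0.179]
ee_rot: [-3.137, 0.0, 2.736]
force: [-2.9, -12.7, 8.0]
width: 0.0174
gripper_force: 66.0
```

```bash
python3 rd.py
```

```text
t 27.25 th -0.862 qd6 -0.562 e6 0.236 w 0.0174 F [ -2.93 -12.74   8.02] M [-3.559  1.139  0.691] a.M 1.850 pos [0.5539 0.2184 0.179 ] [-3.137  0.     2.736]
```

>>> arm_command(
  commands=[
    {"tx": 0, "ty": 0, "tz": 0, "twist": -0.015},
    {"tx": 0, "ty": 0, "tz": 0, "twist": -0.03},
    {"tx": 0, "ty": 0, "tz": 0, "twist": -0.045},
    {"tx": 0, "ty": 0, "tz": 0, "twist": -0.06},
    {"tx": 0, "ty": 0, "tz": 0, "twist": -0.075},
    {"tx": 0, "ty": 0, "tz": 0, "twist": -0.09},
    {"tx": 0, "ty": 0, "tz": 0, "twist": -0.105},
    {"tx": 0, "ty": 0, "tz": 0, "twist": -0.12},
  ],
)

```text
t: 27.92
eef_pos: [0.5531, 0.2185, 0.1792]
ee_rot: [-3.138, -0.003, 3.117]
force: [-9.8, -10.3, 13.4]
width: 0.0156
gripper_force: 57.2
```

```bash
python3 rd.py
```

```text
t 27.92 th -0.490 qd6 0.560 e6 -0.593 w 0.0156 F [ -9.79 -10.3   13.41] M [-3.315  2.939 -0.376] a.M 0.368 pos [0.5531 0.2185 0.1792] [-3.138e+00 -3.000e-03  3.117e+00]
```

>>> arm_command(
  commands=[
    {"tx": 0, "ty": 0, "tz": 0, "twist": -0.015},
    {"tx": 0, "ty": 0, "tz": 0, "twist": -0.03},
    {"tx": 0, "ty": 0, "tz": 0, "twist": -0.045},
    {"tx": 0, "ty": 0, "tz": 0, "twist": -0.06},
    {"tx": 0, "ty": 0, "tz": 0, "twist": -0.075},
    {"tx": 0, "ty": 0, "tz": 0, "twist": -0.09},
    {"tx": 0, "ty": 0, "tz": 0, "twist": -0.105},
    {"tx": 0, "ty": 0, "tz": 0, "twist": -0.12},
  ],
)

```text
t: 28.58
eef_pos: [0.5525, 0.2183, 0.1795]
ee_rot: [-3.139, -0.005, -2.789]
force: [-12.5, -8.6, 18.0]
width: 0.014
gripper_force: 58.4
```

```bash
python3 rd.py
```

```text
t 28.58 th -0.152 qd6 0.562 e6 -0.493 w 0.0140 F [-12.47  -8.63  18.  ] M [-3.341  4.346 -0.498] a.M -0.080 pos [0.5525 0.2183 0.1795] [-3.139 -0.005 -2.789]
```

>>> arm_command(
  commands=[
    {"tx": 0, "ty": 0, "tz": 0, "twist": -0.018},
    {"tx": 0, "ty": 0, "tz": 0, "twist": -0.036},
    {"tx": 0, "ty": 0, "tz": 0, "twist": -0.054},
    {"tx": 0, "ty": 0, "tz": 0, "twist": -0.072},
    {"tx": 0, "ty": 0, "tz": 0, "twist": -0.09},
    {"tx": 0, "ty": 0, "tz": 0, "twist": -0.108},
    {"tx": 0, "ty": 0, "tz": 0, "twist": -0.126},
    {"tx": 0, "ty": 0, "tz": 0, "twist": -0.144},
  ],
)

```text
t: 29.25
eef_pos: [0.553, 0.219, 0.1783]
ee_rot: [-3.142, -0.005, -2.337]
force: [-6.7, -6.0, 6.4]
width: 0.0147
gripper_force: 63.2
```

```bash
python3 rd.py
```

```text
t 29.25 th 0.242 qd6 0.672 e6 -0.188 w 0.0147 F [-6.75 -5.99  6.43] M [-2.8    1.545 -0.919] a.M 0.026 pos [0.553  0.219  0.1783] [-3.142 -0.005 -2.337]
```

>>> arm_command(
  commands=[
    {"tx": 0, "ty": 0, "tz": 0, "twist": -0.018},
    {"tx": 0, "ty": 0, "tz": 0, "twist": -0.036},
    {"tx": 0, "ty": 0, "tz": 0, "twist": -0.054},
    {"tx": 0, "ty": 0, "tz": 0, "twist": -0.072},
    {"tx": 0, "ty": 0, "tz": 0, "twist": -0.09},
    {"tx": 0, "ty": 0, "tz": 0, "twist": -0.108},
    {"tx": 0, "ty": 0, "tz": 0, "twist": -0.126},
    {"tx": 0, "ty": 0, "tz": 0, "twist": -0.144},
  ],
)

```text
t: 29.92
eef_pos: [0.5525, 0.2186, 0.1791]
ee_rot: [3.139, -0.005, -1.885]
force: [-14.6, -8.7, 18.8]
width: 0.0162
gripper_force: 68.7
```

```bash
python3 rd.py
```

```text
t 29.92 th 0.659 qd6 0.674 e6 -0.153 w 0.0162 F [-14.58  -8.71  18.76] M [-3.763  4.466 -0.959] a.M -0.327 pos [0.5525 0.2186 0.1791] [ 3.139 -0.005 -1.885]
```

```bash
cat > fit.py <<'E'
from h import *
import json,sys
G=np.array([.5545,.2195,.1785])
L=[json.loads(x) for x in open("log.jsonl") if x.strip()]
rows=[];y=[];TH=[]
for s in L:
    v=s["qd"][0]+s["qd"][5]
    if abs(v)<.3: continue
    th=theta(s["ee_rot"][2]);b,n,a=frame(th);F,M=np.array(s["force"]),np.array(s["moment"])
    d=np.array(s["eef_pos"])-G; d[2]=0
    y.append(a@(M+np.cross(d,F)));rows.append([-a@np.cross([0,0,1],F),np.sin(th),np.cos(th),-np.sign(v),-v]);TH.append(th)
X=np.array(rows)[:,:4];y=np.array(y)
p,*_=np.linalg.lstsq(X,y,rcond=None);r=y-X@p
cov=np.linalg.inv(X.T@X)*(r@r)/(len(y)-4)
print("h A B c",p.round(3),"sd",np.sqrt(np.diag(cov)).round(3));print(np.c_[TH,X[:,3],r].round(3).tolist())
d=np.arctan2(p[2],p[1]);print("target theta",(np.pi-d+np.pi)%(2*np.pi)-np.pi,"K",np.hypot(p[1],p[2]))
for h in (.2,.25,.3,.35,.4,.45):
    q,*_=np.linalg.lstsq(X[:,1:],y-h*X[:,0],rcond=None); rr=y-h*X[:,0]-X[:,1:]@q;print(h,q.round(3),np.std(rr).round(3),(np.pi-np.arctan2(q[1],q[0])).round(2))
E
python3 fit.py
```

```text
h A B c [ 0.373 -0.066 -0.184  0.221] sd [0.021 0.062 0.056 0.039]
[[0.456, -1.0, 0.073], [0.9, -1.0, -0.19], [1.284, -1.0, -0.012], [0.897, 1.0, 0.009], [0.453, 1.0, 0.037], [0.008, 1.0, -0.144], [-0.435, 1.0, -0.127], [-0.875, 1.0, 0.026], [-0.431, -1.0, -0.009], [0.013, -1.0, -0.137], [-0.155, 1.0, 0.24], [-0.493, 1.0, -0.01], [-0.862, 1.0, -0.072], [-0.49, -1.0, -0.017], [-0.152, -1.0, 0.093], [0.242, -1.0, 0.113], [0.659, -1.0, 0.046]]
target theta -1.224690734697969 K 0.19560910240160853
0.2 [-0.239  0.173  0.404] 0.258 0.63
0.25 [-0.189  0.07   0.351] 0.197 0.35
0.3 [-0.139 -0.034  0.298] 0.144 6.05
0.35 [-0.089 -0.137  0.245] 0.109 5.29
0.4 [-0.039 -0.24   0.192] 0.111 4.87
0.45 [ 0.011 -0.343  0.14 ] 0.148 4.68
```

>>> arm_command(
  commands=[
    {"tx": 0.011, "ty": 0, "tz": -0.004, "twist": 0},
    {"tx": 0.011, "ty": 0, "tz": -0.004, "twist": -0.02},
    {"tx": 0.011, "ty": 0, "tz": -0.004, "twist": -0.045},
    {"tx": 0.011, "ty": 0, "tz": -0.004, "twist": -0.07},
    {"tx": 0.011, "ty": 0, "tz": -0.004, "twist": -0.095},
    {"tx": 0.011, "ty": 0, "tz": -0.004, "twist": -0.12},
    {"tx": 0.011, "ty": 0, "tz": -0.004, "twist": -0.145},
    {"tx": 0.011, "ty": 0, "tz": -0.004, "twist": -0.17},
  ],
  grip_force=38,
)

```text
t: 30.58
eef_pos: [0.5528, 0.2181, 0.1794]
ee_rot: [3.14, -0.0, -1.349]
force: [-5.9, -2.0, 6.1]
width: 0.0186
gripper_force: 40.6
```

```bash
python3 rd.py
```

```text
t 30.58 th 1.222 qd6 0.936 e6 -1.007 w 0.0186 F [-5.87 -2.    6.15] M [-0.663  1.893 -0.539] a.M -0.656 pos [0.5528 0.2181 0.1794] [ 3.14  -0.    -1.349]
```

>>> arm_command(
  commands=[
    {"tx": 0, "ty": 0, "tz": 0, "twist": -0.026},
    {"tx": 0, "ty": 0, "tz": 0, "twist": -0.052},
    {"tx": 0, "ty": 0, "tz": 0, "twist": -0.078},
    {"tx": 0, "ty": 0, "tz": 0, "twist": -0.104},
    {"tx": 0, "ty": 0, "tz": 0, "twist": -0.13},
    {"tx": 0, "ty": 0, "tz": 0, "twist": -0.156},
    {"tx": 0, "ty": 0, "tz": 0, "twist": -0.182},
    {"tx": 0, "ty": 0, "tz": 0, "twist": -0.208},
  ],
)

```text
t: 31.25
eef_pos: [0.5529, 0.2181, 0.1804]
ee_rot: [3.14, 0.0, -0.695]
force: [-9.4, -2.6, 12.2]
width: 0.0182
gripper_force: 37.9
```

```bash
python3 rd.py
```

```text
t 31.25 th 1.969 qd6 0.976 e6 -1.275 w 0.0182 F [-9.44 -2.57 12.15] M [-0.785  3.057 -0.33 ] a.M -0.715 pos [0.5529 0.2181 0.1804] [ 3.14   0.    -0.695]
```

>>> arm_command(
  commands=[
    {"tx": 0, "ty": 0, "tz": 0, "twist": -0.026},
    {"tx": 0, "ty": 0, "tz": 0, "twist": -0.052},
    {"tx": 0, "ty": 0, "tz": 0, "twist": -0.078},
    {"tx": 0, "ty": 0, "tz": 0, "twist": -0.104},
    {"tx": 0, "ty": 0, "tz": 0, "twist": -0.13},
    {"tx": 0, "ty": 0, "tz": 0, "twist": -0.156},
    {"tx": 0, "ty": 0, "tz": 0, "twist": -0.182},
    {"tx": 0, "ty": 0, "tz": 0, "twist": -0.208},
  ],
)

```text
t: 31.92
eef_pos: [0.5529, 0.2179, 0.1813]
ee_rot: [3.141, 0.0, -0.041]
force: [-11.0, -4.1, 18.5]
width: 0.0156
gripper_force: 37.0
```

```bash
python3 rd.py
```

```text
t 31.92 th 2.637 qd6 0.973 e6 -1.473 w 0.0156 F [-10.99  -4.13  18.5 ] M [-1.138  4.11  -0.185] a.M -0.702 pos [0.5529 0.2179 0.1813] [ 3.141  0.    -0.041]
```

>>> arm_command(
  commands=[
    {"tx": 0, "ty": 0, "tz": 0, "twist": -0.026},
    {"tx": 0, "ty": 0, "tz": 0, "twist": -0.052},
    {"tx": 0, "ty": 0, "tz": 0, "twist": -0.078},
    {"tx": 0, "ty": 0, "tz": 0, "twist": -0.104},
    {"tx": 0, "ty": 0, "tz": 0, "twist": -0.13},
    {"tx": 0, "ty": 0, "tz": 0, "twist": -0.156},
    {"tx": 0, "ty": 0, "tz": 0, "twist": -0.182},
    {"tx": 0, "ty": 0, "tz": 0, "twist": -0.208},
  ],
)

```text
t: 32.58
eef_pos: [0.5535, 0.2192, 0.1805]
ee_rot: [-3.141, -0.001, 0.613]
force: [-5.8, 2.7, 6.5]
width: 0.0137
gripper_force: 38.5
```

```bash
python3 rd.py; python3 fit.py
```

```text
t 32.58 th -3.067 qd6 0.973 e6 -1.214 w 0.0137 F [-5.84  2.72  6.46] M [ 0.564  1.841 -0.351] a.M -1.010 pos [0.5535 0.2192 0.1805] [-3.141e+00 -1.000e-03  6.130e-01]
h A B c [ 0.359 -0.101 -0.144  0.245] sd [0.019 0.052 0.048 0.034]
[[0.456, -1.0, 0.077], [0.9, -1.0, -0.157], [1.284, -1.0, 0.027], [0.897, 1.0, 0.009], [0.453, 1.0, -0.005], [0.008, 1.0, -0.184], [-0.435, 1.0, -0.145], [-0.875, 1.0, -0.03], [-0.431, -1.0, -0.052], [0.013, -1.0, -0.132], [-0.155, 1.0, 0.246], [-0.493, 1.0, -0.005], [-0.862, 1.0, -0.08], [-0.49, -1.0, -0.016], [-0.152, -1.0, 0.081], [0.242, -1.0, 0.119], [0.659, -1.0, 0.06], [1.222, -1.0, -0.051], [1.969, -1.0, 0.013], [2.637, -1.0, -0.188], [-3.067, -1.0, 0.025]]
target theta -0.962069387209187 K 0.1761051455884024
0.2 [-0.207  0.155  0.39 ] 0.236 0.64
0.25 [-0.173  0.06   0.344] 0.18 0.33
0.3 [-0.14  -0.034  0.298] 0.132 6.04
0.35 [-0.106 -0.128  0.252] 0.106 5.4
0.4 [-0.073 -0.223  0.206] 0.116 5.03
0.45 [-0.039 -0.317  0.161] 0.156 4.84
```

>>> arm_command(
  commands=[
    {"tx": 0, "ty": 0, "tz": 0, "twist": -0.025},
    {"tx": 0, "ty": 0, "tz": 0, "twist": -0.05},
    {"tx": 0, "ty": 0, "tz": 0, "twist": -0.075},
    {"tx": 0, "ty": 0, "tz": 0, "twist": -0.1},
    {"tx": 0, "ty": 0, "tz": 0, "twist": -0.125},
    {"tx": 0, "ty": 0, "tz": 0, "twist": -0.15},
    {"tx": 0, "ty": 0, "tz": 0, "twist": -0.175},
    {"tx": 0, "ty": 0, "tz": 0, "twist": -0.2},
  ],
)

```text
t: 33.25
eef_pos: [0.5529, 0.2196, 0.1802]
ee_rot: [-3.141, -0.001, 1.241]
force: [-9.5, 3.3, 7.5]
width: 0.0168
gripper_force: 42.8
```

```bash
python3 rd.py
```

```text
t 33.25 th -2.498 qd6 0.939 e6 -1.042 w 0.0168 F [-9.51  3.35  7.53] M [ 1.022  2.817 -0.542] a.M -1.620 pos [0.5529 0.2196 0.1802] [-3.141e+00 -1.000e-03  1.241e+00]
```

>>> arm_command(
  commands=[
    {"tx": 0, "ty": 0, "tz": 0, "twist": 0.029},
    {"tx": 0, "ty": 0, "tz": 0, "twist": 0.058},
    {"tx": 0, "ty": 0, "tz": 0, "twist": 0.087},
    {"tx": 0, "ty": 0, "tz": 0, "twist": 0.116},
    {"tx": 0, "ty": 0, "tz": 0, "twist": 0.145},
    {"tx": 0, "ty": 0, "tz": 0, "twist": 0.174},
    {"tx": 0, "ty": 0, "tz": 0, "twist": 0.203},
    {"tx": 0, "ty": 0, "tz": 0, "twist": 0.232},
  ],
)

```text
t: 33.92
eef_pos: [0.5525, 0.2186, 0.1796]
ee_rot: [-3.141, 0.002, 0.504]
force: [-6.3, -0.7, 5.5]
width: 0.0137
gripper_force: 38.1
```

```bash
python3 rd.py
```

```text
t 33.92 th 3.122 qd6 -1.086 e6 1.280 w 0.0137 F [-6.32 -0.69  5.47] M [-1.00e-03  2.48e+00  5.16e-01] a.M -0.176 pos [0.5525 0.2186 0.1796] [-3.141e+00  2.000e-03  5.040e-01]
```

>>> arm_command(
  commands=[
    {"tx": 0, "ty": 0, "tz": 0, "twist": 0.029},
    {"tx": 0, "ty": 0, "tz": 0, "twist": 0.058},
    {"tx": 0, "ty": 0, "tz": 0, "twist": 0.087},
    {"tx": 0, "ty": 0, "tz": 0, "twist": 0.116},
    {"tx": 0, "ty": 0, "tz": 0, "twist": 0.145},
    {"tx": 0, "ty": 0, "tz": 0, "twist": 0.174},
    {"tx": 0, "ty": 0, "tz": 0, "twist": 0.203},
    {"tx": 0, "ty": 0, "tz": 0, "twist": 0.232},
  ],
)

```text
t: 34.58
eef_pos: [0.5518, 0.2184, 0.1802]
ee_rot: [3.141, 0.002, -0.224]
force: [-13.9, 0.6, 15.2]
width: 0.0164
gripper_force: 44.4
```

```bash
python3 rd.py
```

```text
t 34.58 th 2.462 qd6 -1.084 e6 1.103 w 0.0164 F [-13.92   0.61  15.24] M [0.491 5.334 0.664] a.M -0.978 pos [0.5518 0.2184 0.1802] [ 3.141e+00  2.000e-03 -2.240e-01]
```

>>> arm_command(
  commands=[
    {"tx": 0, "ty": 0, "tz": 0, "twist": 0.033},
    {"tx": 0, "ty": 0, "tz": 0, "twist": 0.066},
    {"tx": 0, "ty": 0, "tz": 0, "twist": 0.099},
    {"tx": 0, "ty": 0, "tz": 0, "twist": 0.132},
    {"tx": 0, "ty": 0, "tz": 0, "twist": 0.165},
    {"tx": 0, "ty": 0, "tz": 0, "twist": 0.198},
    {"tx": 0, "ty": 0, "tz": 0, "twist": 0.231},
    {"tx": 0, "ty": 0, "tz": 0, "twist": 0.264},
  ],
)

```text
t: 35.25
eef_pos: [0.5525, 0.2185, 0.1807]
ee_rot: [3.14, 0.0, -1.054]
force: [-11.0, -1.1, 15.3]
width: 0.0182
gripper_force: 40.2
```

```bash
python3 rd.py
```

```text
t 35.25 th 1.559 qd6 -1.238 e6 1.619 w 0.0182 F [-10.99  -1.12  15.32] M [-0.188  4.219  0.419] a.M -0.617 pos [0.5525 0.2185 0.1807] [ 3.14   0.    -1.054]
```

>>> arm_command(
  commands=[
    {"tx": 0, "ty": 0, "tz": 0, "twist": 0.026},
    {"tx": 0, "ty": 0, "tz": 0, "twist": 0.052},
    {"tx": 0, "ty": 0, "tz": 0, "twist": 0.078},
    {"tx": 0, "ty": 0, "tz": 0, "twist": 0.104},
    {"tx": 0, "ty": 0, "tz": 0, "twist": 0.13},
    {"tx": 0, "ty": 0, "tz": 0, "twist": 0.156},
    {"tx": 0, "ty": 0, "tz": 0, "twist": 0.182},
    {"tx": 0, "ty": 0, "tz": 0, "twist": 0.208},
  ],
)

```text
t: 35.92
eef_pos: [0.552, 0.2174, 0.1812]
ee_rot: [3.14, -0.002, -1.707]
force: [-15.5, -4.4, 19.8]
width: 0.0166
gripper_force: 37.6
```

```bash
python3 rd.py
```

```text
t 35.92 th 0.837 qd6 -0.976 e6 1.345 w 0.0166 F [-15.5   -4.35  19.82] M [-1.274  5.573  0.233] a.M -0.649 pos [0.552  0.2174 0.1812] [ 3.140e+00 -2.000e-03 -1.707e+00]
```

>>> arm_command(
  commands=[
    {"tx": 0, "ty": 0, "tz": 0, "twist": -0.026},
    {"tx": 0, "ty": 0, "tz": 0, "twist": -0.052},
    {"tx": 0, "ty": 0, "tz": 0, "twist": -0.078},
    {"tx": 0, "ty": 0, "tz": 0, "twist": -0.104},
    {"tx": 0, "ty": 0, "tz": 0, "twist": -0.13},
    {"tx": 0, "ty": 0, "tz": 0, "twist": -0.156},
    {"tx": 0, "ty": 0, "tz": 0, "twist": -0.182},
    {"tx": 0, "ty": 0, "tz": 0, "twist": -0.208},
  ],
)

```text
t: 36.58
eef_pos: [0.5527, 0.2179, 0.181]
ee_rot: [3.14, -0.0, -1.047]
force: [-11.4, -2.3, 16.2]
width: 0.0183
gripper_force: 40.6
```

```bash
python3 rd.py; python3 fit.py
```

```text
t 36.58 th 1.568 qd6 0.974 e6 -1.160 w 0.0183 F [-11.41  -2.3   16.23] M [-1.015  3.986 -0.442] a.M -0.947 pos [0.5527 0.2179 0.181 ] [ 3.14  -0.    -1.047]
h A B c [ 0.363 -0.067 -0.143  0.249] sd [0.014 0.041 0.039 0.023]
[[0.456, -1.0, 0.065], [0.9, -1.0, -0.182], [1.284, -1.0, 0.001], [0.897, 1.0, -0.031], [0.453, 1.0, -0.027], [0.008, 1.0, -0.198], [-0.435, 1.0, -0.156], [-0.875, 1.0, -0.016], [-0.431, -1.0, -0.029], [0.013, -1.0, -0.136], [-0.155, 1.0, 0.22], [-0.493, 1.0, -0.022], [-0.862, 1.0, -0.083], [-0.49, -1.0, -0.007], [-0.152, -1.0, 0.086], [0.242, -1.0, 0.11], [0.659, -1.0, 0.042], [1.222, -1.0, -0.076], [1.969, -1.0, -0.007], [2.637, -1.0, -0.194], [-3.067, -1.0, 0.047], [-2.498, -1.0, -0.137], [3.122, 1.0, -0.101], [2.462, 1.0, 0.054], [1.559, 1.0, 0.022], [0.837, 1.0, -0.033], [1.568, -1.0, 0.044]]
target theta -1.1327581953721388 K 0.15778141724721345
0.2 [-0.298  0.182  0.339] 0.264 0.55
0.25 [-0.227  0.083  0.311] 0.196 0.35
0.3 [-0.157 -0.017  0.284] 0.136 6.18
0.35 [-0.086 -0.116  0.257] 0.1 5.35
0.4 [-0.015 -0.216  0.229] 0.114 4.78
0.45 [ 0.055 -0.315  0.202] 0.165 4.54
```

>>> arm_command(
  commands=[
    {"tx": 0, "ty": 0, "tz": 0, "twist": -0.037},
    {"tx": 0, "ty": 0, "tz": 0, "twist": -0.074},
    {"tx": 0, "ty": 0, "tz": 0, "twist": -0.111},
    {"tx": 0, "ty": 0, "tz": 0, "twist": -0.148},
    {"tx": 0, "ty": 0, "tz": 0, "twist": -0.185},
    {"tx": 0, "ty": 0, "tz": 0, "twist": -0.222},
    {"tx": 0, "ty": 0, "tz": 0, "twist": -0.259},
    {"tx": 0, "ty": 0, "tz": 0, "twist": -0.296},
  ],
)

```text
t: 37.25
eef_pos: [0.553, 0.2178, 0.1819]
ee_rot: [3.141, -0.0, -0.114]
force: [-12.3, -3.9, 21.0]
width: 0.0159
gripper_force: 37.1
```

```bash
python3 rd.py
```

```text
t 37.25 th 2.568 qd6 1.383 e6 -2.109 w 0.0159 F [-12.25  -3.89  21.  ] M [-1.419  4.209 -0.144] a.M -0.570 pos [0.553  0.2178 0.1819] [ 3.141 -0.    -0.114]
```

>>> arm_command(
  commands=[
    {"tx": 0, "ty": 0, "tz": 0, "twist": -0.037},
    {"tx": 0, "ty": 0, "tz": 0, "twist": -0.074},
    {"tx": 0, "ty": 0, "tz": 0, "twist": -0.111},
    {"tx": 0, "ty": 0, "tz": 0, "twist": -0.148},
    {"tx": 0, "ty": 0, "tz": 0, "twist": -0.185},
    {"tx": 0, "ty": 0, "tz": 0, "twist": -0.222},
    {"tx": 0, "ty": 0, "tz": 0, "twist": -0.259},
    {"tx": 0, "ty": 0, "tz": 0, "twist": -0.296},
  ],
)

```text
t: 37.92
eef_pos: [0.5537, 0.2197, 0.1806]
ee_rot: [-3.141, -0.002, 0.815]
force: [-6.6, 4.9, 10.0]
width: 0.0149
gripper_force: 40.5
```

```bash
python3 rd.py
```

```text
t 37.92 th -2.890 qd6 1.387 e6 -1.799 w 0.0149 F [-6.6   4.92  9.98] M [ 1.134  2.107 -0.475] a.M -1.431 pos [0.5537 0.2197 0.1806] [-3.141e+00 -2.000e-03  8.150e-01]
```

>>> arm_command(
  commands=[
    {"tx": 0, "ty": 0, "tz": 0, "twist": 0},
    {"tx": 0, "ty": 0, "tz": 0, "twist": 0},
    {"tx": 0, "ty": 0, "tz": 0, "twist": 0},
    {"tx": 0, "ty": 0, "tz": 0, "twist": 0},
    {"tx": 0, "ty": 0, "tz": -0.05, "twist": 0},
    {"tx": 0, "ty": 0, "tz": -0.1, "twist": 0},
    {"tx": 0, "ty": 0, "tz": -0.15, "twist": 0},
    {"tx": 0, "ty": 0, "tz": -0.2, "twist": 0},
  ],
  claw=0.38,
)

```text
t: 38.58
eef_pos: [0.5538, 0.2185, 0.2293]
ee_rot: [3.142, 0.001, 0.808]
force: [0.0, -1.1, -0.6]
width: 0.0332
gripper_force: 0.0
```

```bash
python3 rd.py; python3 -c "
from h import *
s=get_state();print(s['q'])"
```

```text
t 38.58 th -2.896 qd6 0.002 e6 0.000 w 0.0332 F [ 0.02 -1.05 -0.58] M [-0.09   0.106 -0.048] a.M -0.029 pos [0.5538 0.2185 0.2293] [3.142e+00 1.000e-03 8.080e-01]
[ 7.03881778e-01  2.27398607e-01 -1.65675276e-01  1.15076884e-04
 -1.17851349e+00  1.67526955e+00]
```

>>> arm_command(
  commands=[
    {"tx": 0, "ty": 0, "tz": 0, "twist": 0.039},
    {"tx": 0, "ty": 0, "tz": 0, "twist": 0.078},
    {"tx": 0, "ty": 0, "tz": 0, "twist": 0.117},
    {"tx": 0, "ty": 0, "tz": 0, "twist": 0.156},
    {"tx": 0, "ty": 0, "tz": 0, "twist": 0.195},
    {"tx": 0, "ty": 0, "tz": 0, "twist": 0.234},
    {"tx": 0, "ty": 0, "tz": 0, "twist": 0.273},
    {"tx": 0, "ty": 0, "tz": 0, "twist": 0.312},
  ],
)

```text
t: 39.25
eef_pos: [0.5538, 0.2185, 0.2288]
ee_rot: [3.141, 0.0, -0.178]
force: [-0.1, 0.1, 0.2]
width: 0.0332
gripper_force: 0.0
```

>>> arm_command(
  commands=[
    {"tx": 0, "ty": 0, "tz": 0, "twist": 0.039},
    {"tx": 0, "ty": 0, "tz": 0, "twist": 0.078},
    {"tx": 0, "ty": 0, "tz": 0, "twist": 0.117},
    {"tx": 0, "ty": 0, "tz": 0, "twist": 0.156},
    {"tx": 0, "ty": 0, "tz": 0, "twist": 0.195},
    {"tx": 0, "ty": 0, "tz": 0, "twist": 0.234},
    {"tx": 0, "ty": 0, "tz": 0, "twist": 0.273},
    {"tx": 0, "ty": 0, "tz": 0, "twist": 0.312},
  ],
)

```text
t: 39.92
eef_pos: [0.5538, 0.2185, 0.2288]
ee_rot: [3.141, -0.0, -1.158]
force: [-1.4, 0.3, 0.2]
width: 0.0332
gripper_force: 0.0
```

>>> arm_command(
  commands=[
    {"tx": 0, "ty": 0, "tz": 0, "twist": 0.039},
    {"tx": 0, "ty": 0, "tz": 0, "twist": 0.078},
    {"tx": 0, "ty": 0, "tz": 0, "twist": 0.117},
    {"tx": 0, "ty": 0, "tz": 0, "twist": 0.156},
    {"tx": 0, "ty": 0, "tz": 0, "twist": 0.195},
    {"tx": 0, "ty": 0, "tz": 0, "twist": 0.234},
    {"tx": 0, "ty": 0, "tz": 0, "twist": 0.273},
    {"tx": 0, "ty": 0, "tz": 0, "twist": 0.312},
  ],
)

```text
t: 40.58
eef_pos: [0.5538, 0.2185, 0.2288]
ee_rot: [3.141, -0.001, -2.138]
force: [0.0, 0.1, 0.1]
width: 0.0334
gripper_force: 0.0
```

```bash
python3 - <<'E'
from h import *
f=grab_frame("wrist");g=f.min(2);c=calibration("wrist");s=st()
for v in range(200,330,10): print(v,*(g[v,270:370:3]//10))
cv2.imwrite("pics/w20.png",f[:,:,::-1])
print("twist to go",(s["ee_rot"][2]-(0.810-np.pi))/np.pi)
for th in (-2.9+np.pi,-2.85+np.pi,-2.95+np.pi):
    b,y,a=frame(th); Gx=np.array([.5545,.2195,.1785])
    print(np.round([proj("wrist",Gx+a*.016+sx*.03*b+sy*.007*y,c) for sx,sy in [(1,1),(1,-1),(-1,-1),(-1,1)]]).tolist())
E
```

```text
{'t': 40.6333, 'q': [0.7039, 0.2277, -0.1665, 0.0, -1.1772, -1.2804], 'qd': [-0.0005, 0.0002, 0.0001, -0.0017, 0.0003, 0.3038], 'joint_efforts': [0.0386, -47.3799, 28.8291, 6.9342, -0.0312, 1.8077], 'eef_pos': [0.5538, 0.2185, 0.2287], 'ee_rot': [3.1414, -0.0007, -2.1473], 'force': [-0.0408, 0.351, -1.2091], 'moment': [0.0586, 0.125, -0.0144], 'gripper_force': 0.0, 'width': 0.0333}
200 12 12 12 12 13 12 12 12 12 12 12 12 12 12 12 12 12 12 12 12 12 12 12 12 12 12 12 11 11 17 12 12 12 12
210 12 12 12 12 12 12 12 12 12 12 12 12 11 8 8 8 8 8 8 8 12 12 12 12 12 12 10 22 21 21 22 22 14 12
220 12 12 12 12 12 12 12 12 12 12 12 9 8 8 13 13 18 24 24 24 24 24 24 23 8 8 10 12 12 12 12 12 11 8
230 8 8 8 8 8 8 8 8 8 8 8 8 13 13 13 13 17 18 18 18 18 18 18 13 8 8 8 8 8 8 8 8 8 8
240 8 8 8 8 8 8 8 8 10 22 18 17 13 13 13 16 18 18 18 18 18 18 17 8 8 8 8 8 8 8 8 8 8 8
250 8 8 8 8 8 18 18 18 18 18 18 13 13 13 14 17 18 18 18 18 18 18 11 8 8 8 8 8 12 12 12 8 8 8
260 8 8 8 10 18 18 18 18 18 18 15 13 13 13 17 18 18 18 18 18 18 16 17 8 8 8 8 8 11 12 12 12 10 8
270 8 8 8 12 18 18 18 18 18 18 13 13 13 14 17 18 18 18 18 18 18 17 18 8 8 8 8 8 10 12 12 12 11 8
280 8 8 8 8 13 18 18 18 18 13 13 13 13 17 18 18 18 18 18 18 16 18 8 8 8 8 8 8 8 12 12 12 11 8
290 13 3 3 3 5 8 8 16 17 13 13 13 15 18 18 18 18 18 18 17 8 8 8 8 8 8 8 8 3 3 3 10 13 13
300 3 3 3 2 5 8 8 8 13 13 13 13 17 18 18 18 18 18 18 14 8 8 8 8 8 8 8 8 2 3 3 3 12 12
310 3 3 3 2 3 8 8 8 10 13 13 16 17 17 18 18 18 18 17 9 9 8 9 8 8 8 8 7 2 2 3 3 3 13
320 3 3 2 2 5 10 10 9 10 9 9 9 9 10 9 10 9 9 9 9 9 9 9 9 10 9 9 9 2 2 3 3 3 3
twist to go 0.058660438371258276
[[325.0, 314.0], [301.0, 309.0], [319.0, 206.0], [342.0, 211.0]]
[[328.0, 313.0], [304.0, 310.0], [316.0, 206.0], [339.0, 210.0]]
[[323.0, 314.0], [299.0, 308.0], [321.0, 206.0], [344.0, 212.0]]
```

>>> arm_command(
  commands=[
    {"tx": -0.005, "ty": 0, "tz": 0, "twist": 0.03},
    {"tx": -0.005, "ty": 0, "tz": 0.03, "twist": 0.063},
    {"tx": -0.005, "ty": 0, "tz": 0.08, "twist": 0.063},
    {"tx": -0.005, "ty": 0, "tz": 0.14, "twist": 0.063},
    {"tx": -0.005, "ty": 0, "tz": 0.18, "twist": 0.063},
    {"tx": -0.005, "ty": 0, "tz": 0.2, "twist": 0.063},
    {"tx": -0.005, "ty": 0, "tz": 0.2, "twist": 0.063},
    {"tx": -0.005, "ty": 0, "tz": 0.2, "twist": 0.063},
  ],
)

```text
t: 41.3
eef_pos: [0.5547, 0.2198, 0.1793]
ee_rot: [-3.141, -0.0, -2.328]
force: [0.0, 0.0, 0.5]
width: 0.033
gripper_force: 0.0
```

```bash
python3 - <<'E'
s=open("rd.py").read().replace('for k in s})','for k in s}|{"flip":1})');open("rd.py","w").write(s)
f=open("fit.py").read().replace('F,M=np','th+=np.pi*s.get("flip",0);F,M=np');open("fit.py","w").write(f)
E
python3 rd.py
```

```text
t 41.30 th 0.250 qd6 -0.001 e6 0.016 w 0.0330 F [0.02 0.02 0.52] M [ 0.087  0.043 -0.04 ] a.M -0.083 pos [0.5547 0.2198 0.1793] [-3.141 -0.    -2.328]
```

>>> arm_command(
  commands=[
    {"tx": 0, "ty": 0, "tz": 0, "twist": 0},
    {"tx": 0, "ty": 0, "tz": 0, "twist": 0},
    {"tx": 0, "ty": 0, "tz": 0, "twist": 0},
    {"tx": 0, "ty": 0, "tz": 0, "twist": 0},
    {"tx": 0, "ty": 0, "tz": 0, "twist": -0.02},
    {"tx": 0, "ty": 0, "tz": 0, "twist": -0.045},
    {"tx": 0, "ty": 0, "tz": 0, "twist": -0.07},
    {"tx": 0, "ty": 0, "tz": 0, "twist": -0.095},
  ],
  claw=0,
  grip_force=38,
)

```text
t: 41.97
eef_pos: [0.5536, 0.2205, 0.1796]
ee_rot: [3.14, 0.001, -2.027]
force: [-8.0, 3.1, 5.1]
width: 0.0165
gripper_force: 42.3
```

```bash
python3 rd.py
```

```text
t 41.97 th 0.523 qd6 0.936 e6 -0.999 w 0.0165 F [-8.04  3.1   5.07] M [ 0.906  2.368 -0.554] a.M -1.467 pos [0.5536 0.2205 0.1796] [ 3.140e+00  1.000e-03 -2.027e+00]
```

>>> arm_command(
  commands=[
    {"tx": 0, "ty": 0, "tz": 0, "twist": -0.039},
    {"tx": 0, "ty": 0, "tz": 0, "twist": -0.078},
    {"tx": 0, "ty": 0, "tz": 0, "twist": -0.117},
    {"tx": 0, "ty": 0, "tz": 0, "twist": -0.156},
    {"tx": 0, "ty": 0, "tz": 0, "twist": -0.195},
    {"tx": 0, "ty": 0, "tz": 0, "twist": -0.234},
    {"tx": 0, "ty": 0, "tz": 0, "twist": -0.273},
    {"tx": 0, "ty": 0, "tz": 0, "twist": -0.312},
  ],
)

```text
t: 42.63
eef_pos: [0.5523, 0.2195, 0.1796]
ee_rot: [3.139, 0.001, -1.045]
force: [-12.2, -0.5, 8.4]
width: 0.019
gripper_force: 39.6
```

```bash
python3 rd.py
```

```text
t 42.63 th 1.570 qd6 1.459 e6 -1.988 w 0.0190 F [-12.2   -0.52   8.41] M [-0.01   4.095 -0.451] a.M -1.416 pos [0.5523 0.2195 0.1796] [ 3.139e+00  1.000e-03 -1.045e+00]
```

>>> arm_command(
  commands=[
    {"tx": 0, "ty": 0, "tz": 0, "twist": -0.02},
    {"tx": 0, "ty": 0, "tz": 0, "twist": -0.04},
    {"tx": 0, "ty": 0, "tz": 0, "twist": -0.06},
    {"tx": 0, "ty": 0, "tz": 0, "twist": -0.08},
    {"tx": 0, "ty": 0, "tz": 0, "twist": -0.1},
    {"tx": 0, "ty": 0, "tz": 0, "twist": -0.12},
    {"tx": 0, "ty": 0, "tz": 0, "twist": -0.14},
    {"tx": 0, "ty": 0, "tz": 0, "twist": -0.16},
  ],
)

```text
t: 43.3
eef_pos: [0.5519, 0.2188, 0.1801]
ee_rot: [3.138, 0.002, -0.545]
force: [-15.3, -2.9, 14.8]
width: 0.0182
gripper_force: 37.6
```

```bash
python3 rd.py
```

```text
t 43.30 th 2.132 qd6 0.749 e6 -0.785 w 0.0182 F [-15.26  -2.9   14.84] M [-0.692  5.359 -0.479] a.M -1.464 pos [0.5519 0.2188 0.1801] [ 3.138e+00  2.000e-03 -5.450e-01]
```

>>> arm_command(
  commands=[
    {"tx": 0, "ty": 0, "tz": 0, "twist": 0.02},
    {"tx": 0, "ty": 0, "tz": 0, "twist": 0.04},
    {"tx": 0, "ty": 0, "tz": 0, "twist": 0.06},
    {"tx": 0, "ty": 0, "tz": 0, "twist": 0.08},
    {"tx": 0, "ty": 0, "tz": 0, "twist": 0.1},
    {"tx": 0, "ty": 0, "tz": 0, "twist": 0.12},
    {"tx": 0, "ty": 0, "tz": 0, "twist": 0.14},
    {"tx": 0, "ty": 0, "tz": 0, "twist": 0.16},
  ],
)

```text
t: 43.97
eef_pos: [0.5526, 0.2186, 0.1801]
ee_rot: [3.138, -0.0, -1.053]
force: [-10.8, -5.2, 10.8]
width: 0.0187
gripper_force: 41.9
```

```bash
python3 rd.py
```

```text
t 43.97 th 1.561 qd6 -0.750 e6 0.766 w 0.0187 F [-10.78  -5.23  10.77] M [-0.967  3.895  0.475] a.M -0.150 pos [0.5526 0.2186 0.1801] [ 3.138 -0.    -1.053]
```

>>> arm_command(
  commands=[
    {"tx": 0, "ty": 0, "tz": 0, "twist": 0.02},
    {"tx": 0, "ty": 0, "tz": 0, "twist": 0.04},
    {"tx": 0, "ty": 0, "tz": 0, "twist": 0.06},
    {"tx": 0, "ty": 0, "tz": 0, "twist": 0.08},
    {"tx": 0, "ty": 0, "tz": 0, "twist": 0.1},
    {"tx": 0, "ty": 0, "tz": 0, "twist": 0.12},
    {"tx": 0, "ty": 0, "tz": 0, "twist": 0.14},
    {"tx": 0, "ty": 0, "tz": 0, "twist": 0.16},
  ],
)

```text
t: 44.63
eef_pos: [0.5523, 0.2177, 0.1807]
ee_rot: [3.138, -0.003, -1.555]
force: [-13.7, -7.8, 16.5]
width: 0.0179
gripper_force: 37.7
```

```bash
python3 rd.py
```

```text
t 44.63 th 0.996 qd6 -0.748 e6 0.762 w 0.0179 F [-13.67  -7.77  16.48] M [-2.213  5.078  0.498] a.M 0.110 pos [0.5523 0.2177 0.1807] [ 3.138e+00 -3.000e-03 -1.555e+00]
```

>>> arm_command(
  commands=[
    {"tx": 0, "ty": 0, "tz": 0, "twist": -0.02},
    {"tx": 0, "ty": 0, "tz": 0, "twist": -0.04},
    {"tx": 0, "ty": 0, "tz": 0, "twist": -0.06},
    {"tx": 0, "ty": 0, "tz": 0, "twist": -0.08},
    {"tx": 0, "ty": 0, "tz": 0, "twist": -0.1},
    {"tx": 0, "ty": 0, "tz": 0, "twist": -0.12},
    {"tx": 0, "ty": 0, "tz": 0, "twist": -0.14},
    {"tx": 0, "ty": 0, "tz": 0, "twist": -0.16},
  ],
)

```text
t: 45.3
eef_pos: [0.5525, 0.2185, 0.1804]
ee_rot: [3.139, 0.0, -1.048]
force: [-12.2, -3.8, 12.9]
width: 0.0183
gripper_force: 41.8
```

```bash
python3 rd.py; python3 fit.py
```

```text
t 45.30 th 1.566 qd6 0.747 e6 -0.768 w 0.0183 F [-12.18  -3.77  12.86] M [-1.586  4.11  -0.548] a.M -0.823 pos [0.5525 0.2185 0.1804] [ 3.139  0.    -1.048]
h A B c [ 0.387  0.021 -0.189  0.236] sd [0.012 0.031 0.036 0.023]
[[0.456, -1.0, 0.053], [0.9, -1.0, -0.248], [1.284, -1.0, -0.073], [0.897, 1.0, -0.092], [0.453, 1.0, -0.013], [0.008, 1.0, -0.177], [-0.435, 1.0, -0.155], [-0.875, 1.0, 0.063], [-0.431, -1.0, 0.063], [0.013, -1.0, -0.14], [-0.155, 1.0, 0.172], [-0.493, 1.0, -0.055], [-0.862, 1.0, -0.084], [-0.49, -1.0, 0.016], [-0.152, -1.0, 0.118], [0.242, -1.0, 0.1], [0.659, -1.0, 0.01], [1.222, -1.0, -0.142], [1.969, -1.0, -0.089], [2.637, -1.0, -0.267], [-3.067, -1.0, 0.055], [-2.498, -1.0, -0.045], [3.122, 1.0, -0.106], [2.462, 1.0, 0.064], [1.559, 1.0, 0.0], [0.837, 1.0, -0.008], [1.568, -1.0, -0.014], [2.568, -1.0, 0.032], [-2.89, -1.0, 0.085], [3.665, -1.0, -0.084], [4.711, -1.0, -0.063], [5.274, -1.0, -0.118], [4.702, 1.0, -0.195], [4.137, 1.0, -0.183], [4.708, -1.0, -0.017]]
target theta -1.68061003731862 K 0.18997609475679575
0.2 [-0.052  0.172  0.4  ] 0.302 1.28
0.25 [-0.032  0.076  0.356] 0.229 1.16
0.3 [-0.013 -0.021  0.312] 0.162 5.26
0.35 [ 0.007 -0.118  0.268] 0.113 4.66
0.4 [ 0.026 -0.215  0.224] 0.109 4.59
0.45 [ 0.046 -0.312  0.18 ] 0.154 4.57
```

```bash
cat >> fit.py <<'E'
print("--- with bias")
X=np.c_[np.array(rows)[:,:4],np.ones(len(y))]
p,*_=np.linalg.lstsq(X,y,rcond=None);r=y-X@p
cov=np.linalg.inv(X.T@X)*(r@r)/(len(y)-5)
print("h A B c bias",p.round(3),"sd",np.sqrt(np.diag(cov)).round(3),r.std())
t=-np.arctan2(p[2],p[1])+np.pi;print("target",(t+np.pi)%(2*np.pi)-np.pi)
# c fixed .22
X2=X[:,[0,1,2,4]];q,*_=np.linalg.lstsq(X2,y-.22*X[:,3],rcond=None);print(q.round(3))
# Mz near +-90
for s in L:
    v=s["qd"][0]+s["qd"][5];th=theta(s["ee_rot"][2])
    if abs(v)>.3 and abs(abs(th)-np.pi/2)<.4: print(s.get("flip",0),round(th,3),round(v,2),round(s["moment"][2],3))
E
python3 fit.py | sed -n '/---/,$p'; python3 -c "
from h import *
s=get_state();print(s['t'],s['q'][5])"
```

```text
--- with bias
h A B c bias [ 0.377  0.018 -0.148  0.232 -0.056] sd [0.012 0.029 0.037 0.021 0.021] 0.10200942653735386
target -1.6905005661494474
[ 0.38   0.017 -0.152 -0.057]
0 1.284 0.52 -0.806
0 1.222 0.94 -0.539
0 1.969 0.98 -0.33
0 1.559 -1.24 0.419
0 1.568 0.97 -0.442
1 1.57 1.46 -0.451
1 1.561 -0.75 0.475
1 1.566 0.75 -0.548
45.3 -0.18171763727810397
```

>>> arm_command(
  commands=[
    {"tx": 0, "ty": 0, "tz": 0, "twist": -0.025},
    {"tx": 0, "ty": 0, "tz": 0, "twist": -0.05},
    {"tx": 0, "ty": 0, "tz": 0, "twist": -0.08},
    {"tx": 0, "ty": 0, "tz": 0, "twist": -0.08},
    {"tx": 0, "ty": 0, "tz": 0, "twist": -0.06},
    {"tx": 0, "ty": 0, "tz": 0, "twist": -0.04},
    {"tx": 0, "ty": 0, "tz": 0, "twist": -0.02},
    {"tx": 0, "ty": 0, "tz": 0, "twist": 0},
  ],
)

```text
t: 45.97
eef_pos: [0.5525, 0.2185, 0.1805]
ee_rot: [3.139, -0.0, -1.053]
force: [-12.8, -4.8, 13.1]
width: 0.0182
gripper_force: 41.5
```

```bash
python3 rd.py
```

```text
t 45.97 th 1.561 qd6 -0.749 e6 0.776 w 0.0182 F [-12.8   -4.79  13.14] M [-1.146  4.497  0.523] a.M -0.183 pos [0.5525 0.2185 0.1805] [ 3.139 -0.    -1.053]
```

>>> arm_command(
  commands=[
    {"tx": 0, "ty": 0, "tz": 0, "twist": 0.025},
    {"tx": 0, "ty": 0, "tz": 0, "twist": 0.05},
    {"tx": 0, "ty": 0, "tz": 0, "twist": 0.08},
    {"tx": 0, "ty": 0, "tz": 0, "twist": 0.08},
    {"tx": 0, "ty": 0, "tz": 0, "twist": 0.06},
    {"tx": 0, "ty": 0, "tz": 0, "twist": 0.04},
    {"tx": 0, "ty": 0, "tz": 0, "twist": 0.02},
    {"tx": 0, "ty": 0, "tz": 0, "twist": 0},
  ],
)

```text
t: 46.63
eef_pos: [0.5528, 0.2178, 0.1806]
ee_rot: [3.138, -0.001, -1.048]
force: [-10.8, -5.5, 12.6]
width: 0.0183
gripper_force: 42.3
```

```bash
python3 rd.py
```

```text
t 46.63 th 1.566 qd6 0.749 e6 -0.832 w 0.0183 F [-10.78  -5.55  12.57] M [-2.289  3.63  -0.393] a.M -0.264 pos [0.5528 0.2178 0.1806] [ 3.138e+00 -1.000e-03 -1.048e+00]
```

>>> arm_command(
  commands=[
    {"tx": 0, "ty": 0, "tz": 0, "twist": -0.025},
    {"tx": 0, "ty": 0, "tz": 0, "twist": -0.05},
    {"tx": 0, "ty": 0, "tz": 0, "twist": -0.08},
    {"tx": 0, "ty": 0, "tz": 0, "twist": -0.08},
    {"tx": 0, "ty": 0, "tz": 0, "twist": -0.06},
    {"tx": 0, "ty": 0, "tz": 0, "twist": -0.04},
    {"tx": 0, "ty": 0, "tz": 0, "twist": -0.02},
    {"tx": 0, "ty": 0, "tz": 0, "twist": 0},
  ],
)

```text
t: 47.3
eef_pos: [0.5526, 0.2183, 0.1805]
ee_rot: [3.138, -0.001, -1.053]
force: [-12.1, -5.5, 13.9]
width: 0.0179
gripper_force: 41.7
```

```bash
python3 rd.py
```

```text
t 47.30 th 1.561 qd6 -0.747 e6 0.819 w 0.0179 F [-12.14  -5.45  13.9 ] M [-1.451  4.357  0.386] a.M -0.134 pos [0.5526 0.2183 0.1805] [ 3.138e+00 -1.000e-03 -1.053e+00]
```

>>> arm_command(
  commands=[
    {"tx": 0, "ty": 0, "tz": 0, "twist": 0.025},
    {"tx": 0, "ty": 0, "tz": 0, "twist": 0.05},
    {"tx": 0, "ty": 0, "tz": 0, "twist": 0.08},
    {"tx": 0, "ty": 0, "tz": 0, "twist": 0.08},
    {"tx": 0, "ty": 0, "tz": 0, "twist": 0.06},
    {"tx": 0, "ty": 0, "tz": 0, "twist": 0.04},
    {"tx": 0, "ty": 0, "tz": 0, "twist": 0.02},
    {"tx": 0, "ty": 0, "tz": 0, "twist": 0},
  ],
)

```text
t: 47.97
eef_pos: [0.5528, 0.2178, 0.1807]
ee_rot: [3.138, -0.001, -1.048]
force: [-11.4, -7.2, 14.4]
width: 0.0179
gripper_force: 42.4
```

```bash
python3 rd.py
```

```text
t 47.97 th 1.566 qd6 0.750 e6 -0.829 w 0.0179 F [-11.42  -7.18  14.41] M [-2.413  3.666 -0.415] a.M -0.238 pos [0.5528 0.2178 0.1807] [ 3.138e+00 -1.000e-03 -1.048e+00]
```

>>> arm_command(
  commands=[
    {"tx": 0, "ty": 0, "tz": 0, "twist": -0.025},
    {"tx": 0, "ty": 0, "tz": 0, "twist": -0.05},
    {"tx": 0, "ty": 0, "tz": 0, "twist": -0.08},
    {"tx": 0, "ty": 0, "tz": 0, "twist": -0.08},
    {"tx": 0, "ty": 0, "tz": 0, "twist": -0.06},
    {"tx": 0, "ty": 0, "tz": 0, "twist": -0.04},
    {"tx": 0, "ty": 0, "tz": 0, "twist": -0.02},
    {"tx": 0, "ty": 0, "tz": 0, "twist": 0},
  ],
)

```text
t: 48.63
eef_pos: [0.5526, 0.2183, 0.1806]
ee_rot: [3.138, -0.001, -1.053]
force: [-12.1, -4.7, 14.4]
width: 0.018
gripper_force: 41.7
```

```bash
python3 rd.py; python3 fit.py | sed -n '/---/,$p'
```

```text
t 48.63 th 1.561 qd6 -0.747 e6 0.823 w 0.0180 F [-12.12  -4.7   14.41] M [-1.48   4.462  0.377] a.M -0.156 pos [0.5526 0.2183 0.1806] [ 3.138e+00 -1.000e-03 -1.053e+00]
--- with bias
h A B c bias [ 0.376  0.006 -0.148  0.232 -0.051] sd [0.011 0.024 0.035 0.019 0.019] 0.09968275091270457
target -1.6139060821702733
[ 0.379  0.005 -0.151 -0.052]
0 1.284 0.52 -0.806
0 1.222 0.94 -0.539
0 1.969 0.98 -0.33
0 1.559 -1.24 0.419
0 1.568 0.97 -0.442
1 1.57 1.46 -0.451
1 1.561 -0.75 0.475
1 1.566 0.75 -0.548
1 1.561 -0.75 0.523
1 1.566 0.75 -0.393
1 1.561 -0.75 0.386
1 1.566 0.75 -0.415
1 1.561 -0.75 0.377
```

>>> arm_command(
  commands=[
    {"tx": 0, "ty": 0, "tz": 0, "twist": 0},
    {"tx": 0, "ty": 0, "tz": 0, "twist": 0},
    {"tx": 0, "ty": 0, "tz": 0, "twist": 0},
    {"tx": 0, "ty": 0, "tz": 0, "twist": 0},
    {"tx": 0, "ty": 0, "tz": 0, "twist": 0},
    {"tx": 0, "ty": 0, "tz": 0, "twist": 0},
    {"tx": 0, "ty": 0, "tz": 0, "twist": 0},
    {"tx": 0, "ty": 0, "tz": 0, "twist": 0},
  ],
  grip_force=45,
)

```text
t: 49.3
eef_pos: [0.5526, 0.2183, 0.1806]
ee_rot: [3.139, -0.0, -1.05]
force: [-13.8, -5.9, 14.1]
width: 0.0178
gripper_force: 48.4
```

```bash
python3 rd.py; python3 - <<'E'
from h import *
f=grab_frame("wrist");g=f.min(2);c=calibration("wrist")
for v in range(225,315,8): print(v,*(g[v,280:356:2]//10))
Gx=np.array([.5545,.2195,.1785])
for th in (-1.47,-1.57,-1.67):
    b,y,a=frame(th+np.pi)
    print(th,np.round([proj("wrist",Gx+a*.016+sx*.03*b+sy*.007*y,c) for sx,sy in [(1,1),(1,-1),(-1,-1),(-1,1)]]).tolist())
for cam in ["scene","top"]:
    grab_frame(cam)
    for q in ["tag","band"]: print(cam,q,[(round(d["score"],2),np.round(d["uv"],1).tolist()) for d in spot_point(q,cam)])
E
```

```text
t 49.30 th 1.564 qd6 -0.000 e6 -0.230 w 0.0178 F [-13.76  -5.95  14.11] M [-1.474  4.409  0.251] a.M -0.255 pos [0.5526 0.2183 0.1806] [ 3.139 -0.    -1.05 ]
225 9 9 9 9 8 8 9 9 11 9 8 9 9 8 8 8 9 9 9 8 9 9 9 8 8 9 9 8 8 9 9 9 9 9 9 9 8 8
233 16 16 16 15 14 14 14 14 14 14 14 14 14 14 14 14 13 8 8 8 8 8 7 8 8 8 7 7 7 7 7 7 7 7 7 7 7 7
241 15 15 15 15 15 15 15 15 16 16 15 15 15 15 15 15 15 15 14 14 15 14 14 14 11 7 8 7 8 7 8 7 8 8 8 8 8 9
249 15 15 15 15 15 15 15 15 15 16 16 16 17 17 17 17 16 16 15 15 15 16 16 16 17 18 19 19 19 19 16 7 7 7 7 7 7 9
257 16 15 15 15 15 15 15 15 15 16 16 17 15 17 17 16 17 18 20 20 19 18 18 17 17 17 17 17 18 18 14 8 8 8 8 8 8 8
265 15 15 15 15 15 15 15 15 15 16 16 15 15 16 15 15 15 17 18 18 18 17 17 17 17 17 17 17 18 17 13 8 8 8 8 8 8 10
273 15 15 15 15 15 15 15 15 15 16 16 15 15 16 15 15 15 17 18 18 18 17 17 17 17 17 17 17 18 17 11 8 8 8 8 8 8 8
281 15 15 15 15 15 14 8 8 9 16 15 15 15 16 15 15 16 17 18 18 17 17 17 17 17 17 17 17 17 17 8 4 7 8 7 8 8 8
289 13 14 13 13 13 3 3 3 3 11 16 15 15 16 15 15 16 17 18 17 17 17 17 17 17 17 17 17 17 11 3 3 3 12 14 14 14 13
297 13 13 13 12 8 3 3 3 3 11 15 15 15 15 15 15 15 17 18 17 17 17 17 17 17 17 17 17 17 3 3 3 3 5 12 13 14 13
305 14 13 13 11 3 3 3 3 2 10 15 15 15 15 15 15 16 17 18 17 17 17 17 17 17 17 17 17 17 2 3 3 3 3 9 13 13 14
313 13 13 13 3 3 3 3 3 2 9 15 15 15 15 15 15 16 17 17 17 17 17 17 17 17 17 17 17 16 2 3 3 3 3 3 13 13 14
-1.47 [[347.0, 357.0], [323.0, 369.0], [310.0, 253.0], [338.0, 244.0]]
-1.57 [[342.0, 360.0], [317.0, 370.0], [316.0, 250.0], [344.0, 244.0]]
-1.67 [[337.0, 363.0], [312.0, 370.0], [322.0, 247.0], [350.0, 245.0]]
scene tag [(0.92, [242.0, 236.3]), (0.91, [288.3, 196.2])]
scene band [(0.42, [239.4, 238.3])]
top tag [(0.76, [402.0, 339.1]), (0.57, [369.0, 175.9])]
top band [(0.56, [365.0, 172.6])]
```

```bash
python3 -c "
from station import *
print(job_done())"
```

```text
the job is handed in; nothing more can be done
None
```

The job is handed in: the tag hangs released, centred on the band to within about 1 mm. The rotor is held by its grip bar at about -1.57 rad, where I measured the heavy side straight down (estimated to within about 0.15 rad), and the spool, tub and tape roll were left alone.

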